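Put the caddy in order: fobs in the push-latch box, remote on the snap-up stand

ROBOT

A 6-joint arm with a two-finger parallel gripper is mounted at the origin on the work surface. World frame = base frame: x ahead of the robot, y to its left, z up, the work surface at z = 0. Lengths are in mm, angles in rad, forces in N, time in s.
With the tool pointing down it reaches from about 250 to 800 mm from the base axis. Payload 3.9 kg.
Tool frame: the origin (TCP) lies at the very end of the fingers, on their centre line; the grasp point (between the pads) lies 19 mm behind it; z points along the fingers, y is the line along which they close (so a half turn about z gives the same grasp; the last joint's range is limited). The gripper opens to 85 mm and grips with 20 to 120 N. Pads are 22 mm wide; open, the fingers measure 114 mm over their backs; the gripper's body (76 mm by 85 mm) begins 54 mm behind the grasp point. The pads swing forward as they close: fully open they stand 13 mm farther back than shut.
Start: joints at [-1.191, 0.26, -0.138, 1.173, 0, 1.571], TCP at [194.63, -487.58, 231.304] pointing down, gripper open.
Joint ranges: [-2.78, 2.78], [-0.83, 1.72], [-1.28, 1.37], [-1.9, 2.12], [-1.57, 1.48], [-3.14, 3.14]. Speed limits (rad/s): [2.57, 2.57, 3.14, 3.14, 3.14, 3.14].

INTERFACE

Orientations are given as a unit quaternion [x, y, z, w].
In Python, from cell import * gives the robot as it stands.
- The arm moves only by the tool play_rows, never from a script. Its argument "rows" is a list of rows, each a list of 5 numbers: the shift along the tool's x, y, z as a fraction of full scale, then the turn about the tool's z as a fraction of full scale, then the gripper command: -1 is fully open, 1 is shut, values between are in proportion. A call has 1 to 8 rows; each row shifts and turns the commanded pose from where the row before left it, along the tool's axes as they then stand; what a row does not reach is not made up. Full scale, the value 1, is 40 mm for a shift and 8 degrees for a turn. A row lasts 1/8 s, in which the tool goes at most 62.5 mm and 10.7 degrees, less where a joint would pass 70% of its speed; a pose out of reach is approached as far as the arm can. A call with a number of a shift or a turn outside -1 to 1 is refused whole. A call with a gripper value outside its range is refused whole. The fingers move at their own pace and stop on an object; the grip force is fixed at half the most. Time passes only in rows, so rows that do not move let the fingers close. It gives the time, the measured TCP pose, the force, the opening and the grip force at its end, in the units of the state.
- get_obs(): the state, without advancing time (a new reading comes with each control period).
- read_camera(name): name is "scene" or "top"; returns the picture (400x640x3 uint8, red, green, blue); there is no depth.
- camera_model(name): a dict with "K" (3x3 intrinsics, pixels), "cam_to_world" (4x4, takes a point from camera to world coordinates). Camera axes: x right, y down, z forward; pixel columns grow to the right and rows downward; lengths in mm; the calibration is good to about 2 mm. A picture is of the moment at which its call begins. camera_model takes no time and is no camera call.
- hand_in(): hands the job in; it is judged then, once.
Trained networks look in the newest picture that a camera, given by its name, has taken for a name from the list of things; names that differ only in an ending like _2 or _b are one class to them, and where a whole thing is asked for, a point or a joint stands for the part that bears it (a point fixed in the world has none). Each returns a list of dicts, best first, with "conf" (0 to 1); they miss things now and then, are a little off and sometimes report something else, mostly with a low value. They report only what shows in the picture. A call takes as long as a camera call. They do not tell look-alikes from the thing itself.
- recognise(camera, thing): "pixel" ([column, row] in pixels, amid what is visible of it).
- place_of(camera, thing): "pixel" ([column, row] in pixels: a listed point, or the origin of a listed thing).
The state is a dict: "time": time; "joint_positions": joint angles; "joint_vel": joint speeds; "joint_torque": joint torques, N m; "tool_pos": TCP position; "orientation": TCP orientation; "wrist_force": force on the tool from outside, world axes, zero at the start; "wrist_torque": the same for the moment, N m; "width": opening from 0.0 (shut) to 1.0 (fully open); "gripper_force": force on a finger pad.
Only numpy, scipy, OpenCV 4.12 (cv2) and the standard library are available. Lean on these libraries where they do the work, as an engineer would, in place of code of your own. Each camera call takes 0.05 s, during which the arm holds its last target. There are 200 camera calls.

TASK

Put the sitting-room caddy in order. Press the white coin box open, put every spare access fob that is lying on the cabinet into it, then press the box shut and make sure that it has really caught. Snap the little folding stand up into its open position and lay the silver remote lengthways up its sloping face, leaving the caddy, the dish, the stylus and the mug where they are.

Things in the scene. Friction and masses are not known exactly. Their poses are not given: they have to be found in the camera images.
- caddy: Charcoal two-tier caddy, fixed. Origin: centre of underside; y along its length. Lower tray 170 (x) x 380 (y) mm, walls 25 mm high, floor 3 mm; upper tray 170 x 240 mm, walls 12 mm, its floor 93 mm above the cabinet, over local y -50 to +190 mm on corner posts. The lower tray is open to above from local y -190 to -50 mm.
- box: White plastic coin box, fixed on the upper tray (at one of two places, the dish at the other). Origin: centre of its underside; front faces local -x. Outside 100 (x) x 110 (y) x 56 (z) mm, walls and floor 3 mm. A latch housing 16 (x) x 34 (y) x 43 mm high stands inside against the middle of the front wall.
- box_floor (a point): The middle of the free part of the coin box's inner floor (8 mm behind the box's centre). Free floor here is about 78 (x) x 104 (y) mm.
- box_lid (a joint): Lid of the coin box, hinged on its far (+x) wall, rad: 0 shut and caught, 1.90 open. Push-push latch: push the pad down 6 mm to its stop (-0.07) and let go: a shut lid swings open in 1 to 2 s (light spring); an open lid, swung down (2 N at its front) and pushed to the same stop, rises to 0 and is caught. A short push does nothing, one too many reopens: check the angle. 10 N is ample.
- lid_pad (a point): Centre of the top of the grey press pad (18 x 30 mm) near the lid's front edge, 86 mm from the hinge line. The lid is 103 mm long from the hinge line, its outer face 9 mm above it when shut; a 16 mm skirt hangs from its front edge. Turns with the lid.
- lid_hinge (a point): Point on the lid's hinge line, mid-width, at the height of the box's rim. Turns with the lid: local -x points along the lid to its front edge, local z is the lid's outer side.
- stand_panel (a joint): Panel of the folding stand, angle in rad: 0 = folded flat, 0.42 (24 degrees) = open. Over-centre spring: below 0.21 it snaps flat, above 0.21 it snaps open and stays; lifting at the tab takes about 5 N at first.
- stand: Aluminium folding stand, fixed on the cabinet. Origin: centre of its underside; base plate 150 (x) x 84 (y) x 6 mm. The panel hinges at the local -x end (local x -70 mm) and rises at the +x end.
- stand_tab (a point): Grip point in the black rubber tab upright at the panel's free end: tab 12 (x) x 20 (y) mm, its top 10 mm above this point, which is 146 mm from the hinge line along the panel and 22 mm above the panel's underside. Turns with the panel. Pinch its 20 mm width (along the hinge line) and lift in an arc about the hinge.
- stand_hinge (a point): Point on the panel's hinge line, mid-width. Turns with the panel.
- stand_face (a point): Middle of the remote's place on the panel's upper face: x points up the slope, z out of the face. Panel 140 (x) x 80 (y) mm; a 12 mm high lip stands at its low end, inner side 60 mm down the slope from here; the tab begins 74 mm up from here. Pressing here with more than 8 N may snap the panel flat.
- remote: Silver remote control, 105 (x) x 38 (y) x 15 (z) mm, about 70 g, origin at the centre of its underside; starts in the open part of the caddy's lower tray, buttons up (+z), roughly along the caddy's x. Lay it with its x along the slope, either way round.
- fob0: Dark grey building access fob, 42 (x) x 30 (y) x 10 (z) mm, about 20 g, origin at the centre of its underside; lies flat on the cabinet. May be absent (three to five are there).
- fob1: Dark grey building access fob, 42 (x) x 30 (y) x 10 (z) mm, about 20 g, origin at the centre of its underside; lies flat on the cabinet. May be absent (three to five are there).
- fob2: Dark grey building access fob, 42 (x) x 30 (y) x 10 (z) mm, about 20 g, origin at the centre of its underside; lies flat on the cabinet. May be absent (three to five are there).
- fob3: Dark grey building access fob, 42 (x) x 30 (y) x 10 (z) mm, about 20 g, origin at the centre of its underside; lies flat on the cabinet. May be absent (three to five are there).
- fob4: Dark grey building access fob, 42 (x) x 30 (y) x 10 (z) mm, about 20 g, origin at the centre of its underside; lies flat on the cabinet. May be absent (three to five are there).
- stylus: Blue stylus, 122 mm long, 10 mm thick, in the lower tray; bystander.
- dish: Round glass dish, 70 mm across, 28 mm high, on the upper tray; bystander.
- mug: White mug, 80 mm across, 95 mm high, beyond the fobs; bystander.
Things that resemble listed ones, but are neither listed nor needed, are in the scene too. Of the things that look like the remote, the smaller one is meant. Leave any turquoise look-alike of the fob2 alone.

How it is judged (in metres and radians):
On the way, in this order (a step that is already met when the one before it is completed fails the run):
1. the coin box has been pressed open (value of joint box_lid above 1.3 rad), for 0.2 s.
2. every fob lies in the open coin box, let go (value of joint box_lid above 1 rad and x of fob0 in the frame of box between -0.052 and 0.052 m and y of fob0 in the frame of box between -0.057 and 0.057 m and z of fob0 in the frame of box between -0.005 and 0.052 m and x of fob1 in the frame of box between -0.052 and 0.052 m and y of fob1 in the frame of box between -0.057 and 0.057 m and z of fob1 in the frame of box between -0.005 and 0.052 m and x of fob2 in the frame of box between -0.052 and 0.052 m and y of fob2 in the frame of box between -0.057 and 0.057 m and z of fob2 in the frame of box between -0.005 and 0.052 m and x of fob3 in the frame of box between -0.052 and 0.052 m and y of fob3 in the frame of box between -0.057 and 0.057 m and z of fob3 in the frame of box between -0.005 and 0.052 m and x of fob4 in the frame of box between -0.052 and 0.052 m and y of fob4 in the frame of box between -0.057 and 0.057 m and z of fob4 in the frame of box between -0.005 and 0.052 m and contact force between the fingers and fob0 below 0.1 N and contact force between the fingers and fob1 below 0.1 N and contact force between the fingers and fob2 below 0.1 N and contact force between the fingers and fob3 below 0.1 N and contact force between the fingers and fob4 below 0.1 N), for 0.2 s.
3. the coin box has been pressed shut and has caught (value of joint box_lid between -0.035 and 0.035 rad), for 0.6 s.
At the end, for the whole second after the job is handed in: All fobs present inside the box; lid caught shut (within 0.035 rad of 0); stand open (over 0.36 rad); remote at rest flat on the face (within 0.1 rad), its length within 0.25 rad of the slope line, its centre within 25 mm sideways and -18 to +30 mm up the slope of stand_face (all of step 3 and x of fob0 in the frame of box between -0.052 and 0.052 m and y of fob0 in the frame of box between -0.057 and 0.057 m and z of fob0 in the frame of box between -0.005 and 0.052 m and x of fob1 in the frame of box between -0.052 and 0.052 m and y of fob1 in the frame of box between -0.057 and 0.057 m and z of fob1 in the frame of box between -0.005 and 0.052 m and x of fob2 in the frame of box between -0.052 and 0.052 m and y of fob2 in the frame of box between -0.057 and 0.057 m and z of fob2 in the frame of box between -0.005 and 0.052 m and x of fob3 in the frame of box between -0.052 and 0.052 m and y of fob3 in the frame of box between -0.057 and 0.057 m and z of fob3 in the frame of box between -0.005 and 0.052 m and x of fob4 in the frame of box between -0.052 and 0.052 m and y of fob4 in the frame of box between -0.057 and 0.057 m and z of fob4 in the frame of box between -0.005 and 0.052 m and value of joint stand_panel above 0.36 rad and x of remote in the frame of stand_face between -0.018 and 0.03 m and y of remote in the frame of stand_face between -0.025 and 0.025 m and z of remote in the frame of stand_face between -0.006 and 0.022 m and angle between the x axis of remote and the x axis of stand_face, either way round below 0.25 rad and angle between the z axis of remote and the z axis of stand_face, either way round below 0.1 rad and linear speed of remote below 0.02 m/s); the robot touches nothing.
It fails at once if the glass dish was shifted by more than 4 cm or tipped (distance of dish from where it was at the start of the episode above 0.04 m or angle between dish's own z axis and vertical above 0.7 rad).
It fails at once if the stylus was shifted by more than 6 cm (distance of stylus from where it was at the start of the episode above 0.06 m).
It fails at once if the mug was shifted by more than 5 cm or tipped (distance of mug from where it was at the start of the episode above 0.05 m or angle between mug's own z axis and vertical above 0.7 rad).
Of fob0, fob1, fob2, fob3, fob4 only 3 to 5 are there at a start; the rules pass over those that are not, and their reading is None.
At some moment in a run one of fob0, fob1, fob2, fob3, fob4 may be knocked a few centimetres aside while the robot is not near it.
Once in a run the grip may slacken for a moment while it holds something.
It also fails if it takes over 210 s, if anything falls off the work surface, if the arm or the gripper's body presses on something with over 40 N, if the wrist force passes 120 N, or if a joint passes its speed limit or range.

## Working session

There is one attempt and no reset: what is moved stays moved. The work goes in short steps, Python scripts to look and compute and a tool call to move; the robot and the scene stay as the last step left them, time stands still between calls to the robot, and variables do not carry over. Pictures are saved under pics/ and viewed, at most 14 in all, crops included, and the job is handed in when it is done.

Besides the shell and the picture viewer there is one more tool, called after ">>>" as a command line: name --pt "numbers of a row" for each row, then --argument value for the rest. play_rows: Moves the arm, as the interface text tells. Shift numbers are shares of 40 mm and turn numbers shares of 8 degrees, none past 1 either way. Its arguments: {"type":"object","properties":{"rows":{"type":"array","items":{"type":"array","items":{"type":"number"}}}},"required":["rows"]}

```bash
mkdir -p pics
cat > h.py <<'E'
from cell import *
import numpy as np, cv2
def ray(cam,px):
    m=camera_model(cam); K=np.array(m["K"]);T=np.array(m["cam_to_world"])
    d=T[:3,:3]@np.linalg.inv(K)@np.array([px[0],px[1],1.]); return T[:3,3],d
def onz(cam,px,z):
    o,d=ray(cam,px); return np.round(o+d*(z-o[2])/d[2],1)
def proj(cam,p):
    m=camera_model(cam); K=np.array(m["K"]);T=np.linalg.inv(np.array(m["cam_to_world"]))
    q=K@(T[:3,:3]@np.array(p)+T[:3,3]); return np.round(q[:2]/q[2],1)
def tri(p1,p2):
    o1,d1=ray("scene",p1);o2,d2=ray("top",p2)
    A=np.stack([d1,-d2],1);s=np.linalg.lstsq(A,o2-o1,rcond=None)[0]
    a=o1+s[0]*d1;b=o2+s[1]*d2
    return np.round((a+b)/2,1),round(float(np.linalg.norm(a-b)),1)
def snap(cam,name,crop=None,f=1):
    im=read_camera(cam)
    if crop: im=im[crop[1]:crop[3],crop[0]:crop[2]]
    im=cv2.resize(im,None,fx=f,fy=f,interpolation=cv2.INTER_CUBIC)
    cv2.imwrite("pics/"+name,im[:,:,::-1])
E
python3 - <<'E'
from h import *
for c in("scene","top"):
    snap(c,c+"0.png",None,1.25)
    m=camera_model(c);print(c,np.round(m["cam_to_world"],3).tolist(),np.array(m["K"]).tolist())
    for t in("lid_pad","lid_hinge","box","stand","stand_tab","stand_hinge","stand_face","remote","fob0","caddy","dish","mug","stylus"):
        print(t,[(np.round(d["pixel"],1).tolist(),round(d["conf"],2)) for d in place_of(c,t)])
print(get_obs())
E
```

```text
scene [[0.488, 0.702, -0.519, 1157.506], [0.873, -0.403, 0.275, -344.379], [-0.017, -0.587, -0.809, 983.911], [0.0, 0.0, 0.0, 1.0]] [[417.97892468056716, 0.0, 325.0238372275659], [0.0, 417.97892468056716, 197.77766283041032], [0.0, 0.0, 1.0]]
lid_pad [([417.4, 105.5], 0.85), ([420.0, 126.2], 0.5)]
lid_hinge [([299.7, 285.5], 0.74), ([429.6, 128.1], 0.61)]
box [([418.6, 128.8], 0.84)]
stand [([197.0, 250.2], 0.71)]
stand_tab [([194.8, 272.0], 0.79)]
stand_hinge [([199.4, 222.2], 0.68)]
stand_face [([201.0, 243.6], 0.6)]
remote [([407.2, 213.4], 0.67), ([198.3, 250.0], 0.46)]
fob0 [([259.5, 226.6], 0.72), ([417.1, 126.6], 0.72), ([245.9, 203.9], 0.52), ([282.4, 191.9], 0.49), ([302.3, 228.6], 0.46)]
caddy [([378.2, 161.7], 0.88), ([192.4, 269.0], 0.61)]
dish [([386.8, 136.4], 0.6)]
mug [([301.1, 288.0], 0.84), ([262.2, 227.1], 0.46)]
stylus [([358.2, 168.3], 0.53)]
top [[-0.008, -0.987, 0.162, 404.597], [-1.0, 0.008, -0.002, -51.763], [0.001, -0.162, -0.987, 1217.882], [0.0, 0.0, 0.0, 1.0]] [[465.6022070306669, 0.0, 326.92125538703425], [0.0, 465.6022070306669, 197.61372369541385], [0.
[... 744 characters left out ...]
sitions': array([-1.19101375e+00,  2.60026348e-01, -1.38058120e-01,  1.17269330e+00,
        2.03825892e-06,  1.57078001e+00]), 'joint_vel': array([-0.00051477, -0.00047586, -0.00027141,  0.0005715 ,  0.00103317,
        0.00084465]), 'joint_torque': array([-1.96061163e-03, -4.05607188e+01,  2.54235166e+01,  1.18212502e-03,
       -3.55882785e-04, -9.17527046e-06]), 'tool_pos': array([ 194.63392222, -487.60624238,  231.30635991]), 'orientation': array([9.82023220e-01, 1.88760152e-01, 2.75235152e-06, 8.92081853e-06]), 'wrist_force': array([ 0.14090623, -0.4492956 ,  0.35361407]), 'wrist_torque': array([ 0.01353244, -0.00242388, -0.00645277]), 'gripper_force': 0.0, 'width': 0.9993981134303762}
```

View pics/scene0.png

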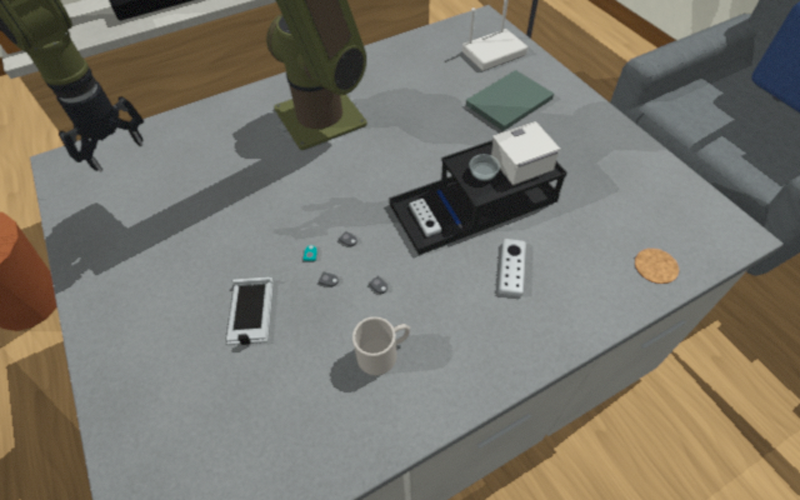

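View pics/top0.png

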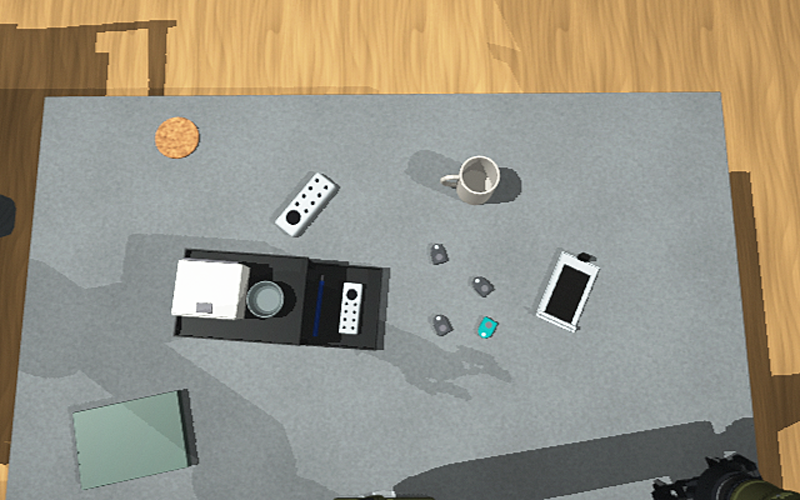

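Run:
```python
from h import *
for n,a,b in(("pad",(417.4,105.5),(162,243.7)),("box",(418.6,128.8),(171.2,234.5)),("hinge",(429.6,128.1),(170.6,209.5)),("tab",(194.8,272),(468.4,201.7)),("shinge",(199.4,222.2),(443.5,257)),("sface",(201,243.6),(453.7,235.6)),("stand",(197,250.2),(453.6,230.8)),("dish",(386.8,136.4),(212.5,238.2)),("mug",(301.1,288),(377,146.1)),("caddy",(378.2,161.7),(234.2,239.6))):
    print(n,*tri(a,b))
print("remote top",onz("top",(282.2,243.7),3),onz("top",(282.2,243.7),18))
for z,p in((0,(389.8,259.4)),(0,(384.7,229.2)),(0,(352.2,203.7)),(0,(353.3,257.9))): print(onz("top",p,z))
for p in((259.5,226.6),(245.9,203.9),(282.4,191.9),(302.3,228.6)): print('s',onz("scene",p,0))
im=read_camera("top"); sc=read_camera("scene")
a=cv2.resize(im[190:275,335:405],None,fx=7,fy=7,interpolation=cv2.INTER_CUBIC)
cv2.imwrite("pics/fobs.png",a[:,:,::-1])
b=cv2.resize(im[195:285,130:320],None,fx=4.2,fy=4.2,interpolation=cv2.INTER_CUBIC)
cv2.imwrite("pics/box.png",b[:,:,::-1])
# table reference colour, deviating-darkness blobs
g=im[:,:,:].astype(float).mean(2)
for cx,cy in((351.5,203),(386,229),(353.5,259.5)):
    x0,y0=int(cx-14),int(cy-14); w=g[y0:y0+28,x0:x0+28]
    bg=np.median(w); m=(w<bg-25).astype(np.uint8)
    n,l,st,ce=cv2.connectedComponentsWithStats(m); k=1+np.argmax(st[1:,4])
    ys,xs=np.nonzero(l==k)
    P=np.array([onz("top",(x+x0,y+y0),8)[:2] for x,y in zip(xs,ys)],np.float32)
    C=P.mean(0);U,S,V=np.linalg.svd(P-C,full_matrices=False)
    r=cv2.minAreaRect(P);print("blob",len(xs),C,np.degrees(np.arctan2(V[0,1],V[0,0])),S[0]/S[1],r)
```

```text
pad [476.7 321.6 163.1] 4.6
box [502.5 323.5  92.2] 0.5
hinge [556.1 309.7 147.3] 1.6
tab [ 585.8 -417.3   34.4] 1.7
shinge [ 444.2 -353.6   24.2] 8.0
sface [ 501.1 -378.7   14.1] 5.1
stand [ 512.4 -388.4    5.6] 9.0
dish [490.9 218.4 104.6] 3.5
mug [ 7.430e+02 -1.951e+02  3.000e-01] 9.6
caddy [496.1 189.   13.5] 6.1
remote top [483.8  63.1   3. ] [482.9  61.7  18. ]
[ 441.1 -216.     0. ]
[ 519.7 -205.     0. ]
[ 588. -121.    0.]
[ 445.8 -121.4    0. ]
s [ 521.8 -216.7    0. ]
s [ 431.3 -219.4    0. ]
s [ 445. -109.    0.]
s [ 586.8 -116.3    0. ]
blob 175 [ 588.2024  -115.88228] -157.6797 1.2270516 ((591.3865356445312, -115.89108276367188), (45.68722152709961, 35.669105529785156), 13.781474113464355)
blob 179 [ 520.0972  -206.23909] -125.72316 1.2709328 ((520.8522338867188, -206.1498260498047), (47.380287170410156, 33.52427673339844), 43.8875732421875)
blob 178 [ 440.15106 -120.83145] -143.79927 1.2032104 ((441.7328186035156, -119.390625), (44.49131393432617, 34.57342529296875), 25.659278869628906)
```

View pics/fobs.png

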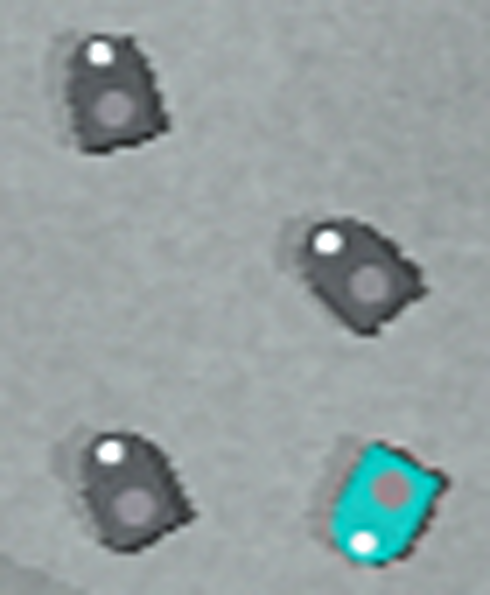

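View pics/box.png

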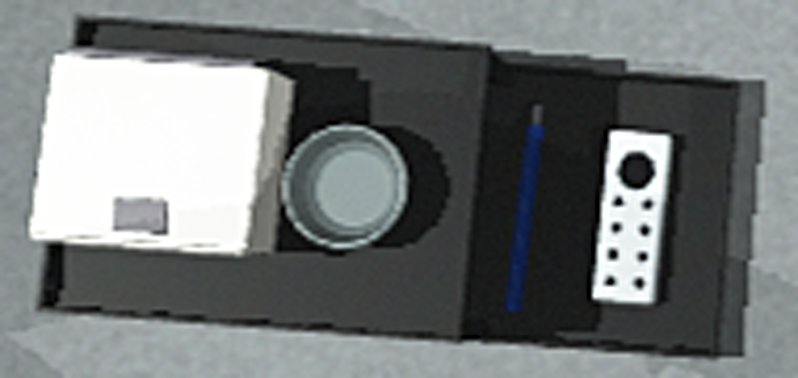

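```bash
cat >> h.py <<'E'
def yaw():
    x,y,z,w=get_obs()["orientation"]; return np.degrees(np.arctan2(2*(x*y+z*w),1-2*(y*y+z*z)))
def plan(tgts,start=None,psi=None,smax=0.9):
    """tgts: list of (x,y,z,psi or None); prints rows (turns done separately first)"""
    p=np.array(get_obs()["tool_pos"] if start is None else start,float); a=yaw() if psi is None else psi
    for t in tgts:
        rows=[]
        if t[3] is not None:
            d=-(t[3]-a); n=int(np.ceil(abs(d)/8/0.9)) 
            for _ in range(n): rows.append([0,0,0,round(d/n/8,2)])
            a=t[3]
        c,s=np.cos(np.radians(a)),np.sin(np.radians(a))
        R=np.array([[c,s,0],[s,-c,0],[0,0,-1]])
        d=R.T@(np.array(t[:3],float)-p)/40; n=max(1,int(np.ceil(np.linalg.norm(d)/smax)))
        pre=np.zeros(3)
        for i in range(n):
            q=np.round(d*(i+1)/n-pre,2); pre=pre+q; rows.append([*[float(v) for v in q],0])
        p=p+R@(pre*40)
        print(t,len(rows)); print(str(rows).replace(' ',''))
E
python3 - <<'E'
from h import *
print("pad",onz("top",(163.6,246.2),161))
for p in((468.4,201.7),(467.6,206.4)): print("tab",onz("top",p,28),onz("top",p,38))
print("hinge end",onz("top",(444.8,260),12))
for n in((569,252),(599,264),(575,330),(537,320)): print(onz("top",np.array(n)/1.25,12))
for n in((30,238),(248,252),(272,68),(57,50)): print("lid",onz("top",(130+n[0]/4.2,195+n[1]/4.2),158))
for n in((612,130),(674,136),(655,303),(594,299)): print("rem",onz("top",(130+n[0]/4.2,195+n[1]/4.2),18))
for n in((533,125),(513,310)): print("sty",onz("top",(130+n[0]/4.2,195+n[1]/4.2),10))
snap("scene","sc_st.png",(150,190,260,300),5)
print(yaw())
E
```

```text
pad [470.1 316.3 161. ]
tab [ 586.6 -420.1   28. ] [ 585.1 -417.    38. ]
tab [ 574.3 -417.3   28. ] [ 572.9 -414.2   38. ]
hinge end [ 438.1 -355.7   12. ]
[ 589.6 -390.4   12. ]
[ 563.7 -451.8   12. ]
[ 427.6 -394.1   12. ]
[ 448.6 -317.1   12. ]
lid [458.5 376.6 158. ]
lid [450.  258.8 158. ]
lid [549.8 249.7 158. ]
lid [560.7 367.7 158. ]
rem [528.8  78.8  18. ]
rem [524.8  40.6  18. ]
rem [423.2  51.7  18. ]
rem [425.9  88.7  18. ]
sty [533.1 128.7  10. ]
sty [419.8 139.1  10. ]
21.761077662883913
```

View pics/sc_st.png

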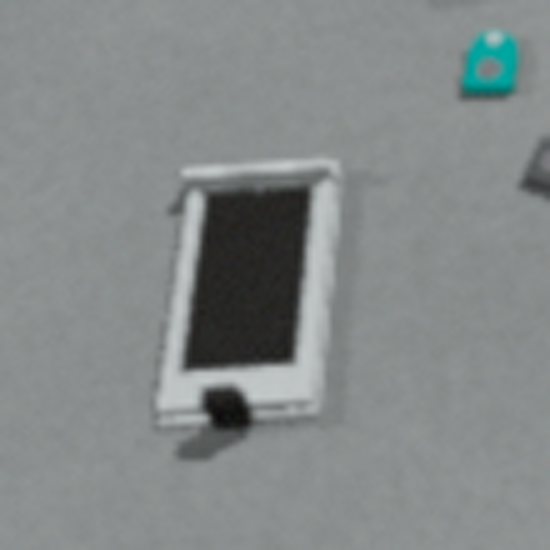

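Run:
```python
from h import *
for z in(28,38): print(onz("scene",(194.4,268.8),z))
print(tri((194.4,268.8),(467.6,206)),tri((194.8,272),(467.6,206)))
plan([(580,-416,130,-24)])
```

```text
[ 573.3 -414.9   28. ]
[ 579.4 -414.2   38. ]
(array([ 575.1, -415.5,   31.5]), 1.6) (array([ 576.9, -418.7,   19.7]), 2.4)
(580, -416, 130, -24) 19
[[0,0,0,np.float64(0.82)],[0,0,0,np.float64(0.82)],[0,0,0,np.float64(0.82)],[0,0,0,np.float64(0.82)],[0,0,0,np.float64(0.82)],[0,0,0,np.float64(0.82)],[0,0,0,np.float64(0.82)],[0.67,-0.46,0.21,0],[0.68,-0.47,0.21,0],[0.67,-0.46,0.21,0],[0.67,-0.46,0.21,0],[0.67,-0.46,0.22,0],[0.68,-0.47,0.21,0],[0.67,-0.46,0.21,0],[0.67,-0.46,0.21,0],[0.67,-0.46,0.21,0],[0.68,-0.47,0.21,0],[0.67,-0.46,0.21,0],[0.67,-0.46,0.21,0]]
```

>>> play_rows --pt "0 0 0 0.82 -0.2" --pt "0 0 0 0.82 -0.2" --pt "0 0 0 0.82 -0.2" --pt "0 0 0 0.82 -0.2" --pt "0 0 0 0.82 -0.2" --pt "0 0 0 0.82 -0.2" --pt "0 0 0 0.82 -0.2"

```text
time: 2.42
tool_pos: [194.6, -487.6, 231.3]
orientation: [0.977, -0.211, 0.0, 0.0]
wrist_force: [-0.4, 0.3, 0.2]
width: 0.601
gripper_force: 0.0
```

>>> play_rows --pt "0.67 -0.46 0.21 0 -0.2" --pt "0.68 -0.47 0.21 0 -0.2" --pt "0.67 -0.46 0.21 0 -0.2" --pt "0.67 -0.46 0.21 0 -0.2" --pt "0.67 -0.46 0.22 0 -0.2" --pt "0.68 -0.47 0.21 0 -0.2"

```text
time: 3.18
tool_pos: [388.6, -452.0, 180.2]
orientation: [0.978, -0.209, -0.0, 0.0]
wrist_force: [0.5, 0.1, 0.8]
width: 0.602
gripper_force: 0.0
```

>>> play_rows --pt "0.67 -0.46 0.21 0 -0.2" --pt "0.67 -0.46 0.21 0 -0.2" --pt "0.67 -0.46 0.21 0 -0.2" --pt "0.68 -0.47 0.21 0 -0.2" --pt "0.67 -0.46 0.21 0 -0.2" --pt "0.67 -0.46 0.21 0 -0.2" --pt "0 0 0 0 -0.2" --pt "0 0 0 0 -0.2"

```text
time: 4.18
tool_pos: [579.5, -417.1, 129.8]
orientation: [0.978, -0.209, -0.001, 0.0]
wrist_force: [-0.5, -0.5, 0.2]
width: 0.6
gripper_force: 0.0
```

Run:
```python
from h import *
o=get_obs();print(o["tool_pos"],yaw(),o["width"],o["time"])
plan([(576,-416,60,-24)])
```

```text
[ 579.49863559 -417.06794038  129.82557483] -24.15437628069111 0.6003482241531903 4.175
(576, -416, 60, -24) 3
[[0,0,0,np.float64(-0.02)],[-0.05,0.01,0.87,0],[-0.04,0.0,0.88,0]]
```

>>> play_rows --pt "-0.05 0.01 0.87 0 -0.2" --pt "-0.04 0 0.88 0 -0.2" --pt "0 0 0 0 -0.2"

```text
time: 4.55
tool_pos: [573.0, -414.8, 57.5]
orientation: [0.978, -0.21, -0.003, -0.001]
wrist_force: [0.2, -0.5, 0.4]
width: 0.606
gripper_force: 0.0
```

Run:
```python
from h import *
a=read_camera("scene")[205:305,140:250];b=read_camera("top")[170:270,410:520]
im=np.hstack([cv2.resize(v,(400,364),interpolation=cv2.INTER_CUBIC) for v in(a,b)])
cv2.imwrite("pics/tab1.png",im[:,:,::-1]);print(get_obs()["tool_pos"],proj("scene",get_obs()["tool_pos"]),proj("top",get_obs()["tool_pos"]))
```

```text
[ 576.16579592 -416.66419245   61.26517616] [190.5 264. ] [471.3 203.8]
```

View pics/tab1.png

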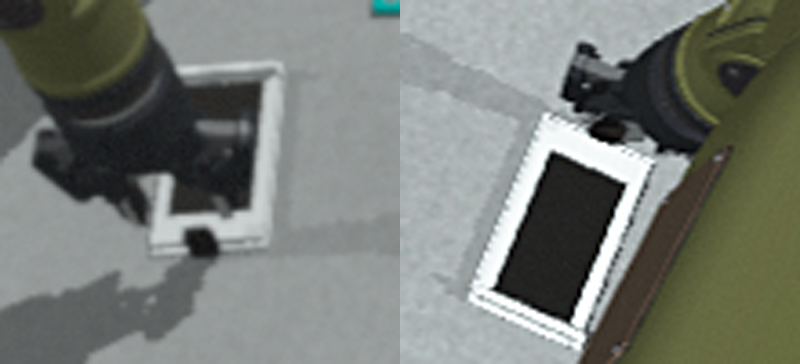

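>>> play_rows --pt "0 0 0.5 0 -0.2" --pt "0 0 0.48 0 -0.2" --pt "0 0 0 0 -0.2" --pt "0 0 0 0 1" --pt "0 0 0 0 1" --pt "0 0 0 0 1" --pt "0 0 0 0 1" --pt "0 0 0 0 1"

```text
time: 5.65
tool_pos: [577.8, -416.8, 23.0]
orientation: [0.978, -0.209, 0.002, 0.001]
wrist_force: [-0.5, 0.8, 5.9]
width: 0.209
gripper_force: 59.6
```

>>> play_rows --pt "-0.05 0 -0.25 0 1" --pt "-0.07 0 -0.25 0 1" --pt "-0.08 0 -0.24 0 1" --pt "-0.1 0 -0.24 0 1" --pt "-0.12 0 -0.23 0 1" --pt "-0.11 0 -0.2 0 1" --pt "0 0 0 0 1"

```text
time: 6.52
tool_pos: [553.1, -405.2, 78.0]
orientation: [0.978, -0.21, -0.004, -0.001]
wrist_force: [-8.8, 3.6, -3.4]
width: 0.211
gripper_force: 59.6
```

>>> play_rows --pt "0 0 0 0 -0.2" --pt "0 0 0 0 -0.2" --pt "0 0 0 0 -0.2" --pt "0 0 -0.5 0 -0.2" --pt "0 0 -0.8 0 -0.2" --pt "0 0 -0.8 0 -0.2" --pt "0 0 -0.8 0 1" --pt "0 0 -0.3 0 1"

```text
time: 7.52
tool_pos: [558.6, -408.2, 208.3]
orientation: [0.978, -0.209, 0.002, 0.001]
wrist_force: [0.4, -1.1, 0.4]
width: 0.18
gripper_force: 0.0
```

Run:
```python
from h import *
print(get_obs()["tool_pos"],get_obs()["width"])
snap("scene","st2.png",(140,180,270,310),4)
for c in("scene","top"):
    read_camera(c)
    for t in("stand_tab","stand_hinge","stand_face"): print(c,t,[(np.round(d["pixel"],1).tolist(),round(d["conf"],2)) for d in place_of(c,t)])
plan([(571,-415,230,-4),(471,316,230,None)])
```

```text
[ 558.63686102 -408.1965078   208.3271288 ] 0.18005692158880032
scene stand_tab [([187.4, 254.4], 0.91), ([419.7, 127.6], 0.21)]
scene stand_hinge [([202.2, 224.4], 0.55)]
scene stand_face [([198.2, 238.8], 0.64)]
top stand_tab [([455.9, 234.3], 0.26)]
top stand_hinge [([444.6, 254.3], 0.95), ([171.3, 232.5], 0.23)]
top stand_face [([454.2, 235.4], 0.76)]
(571, -415, 230, -4) 4
[[0,0,0,np.float64(-0.84)],[0,0,0,np.float64(-0.84)],[0,0,0,np.float64(-0.84)],[0.37,0.18,-0.65,0]]
(471, 316, 230, None) 21
[[-0.18,-0.86,-0.0,0],[-0.18,-0.86,-0.0,0],[-0.18,-0.86,-0.0,0],[-0.18,-0.86,-0.0,0],[-0.18,-0.86,-0.0,0],[-0.18,-0.86,-0.0,0],[-0.18,-0.86,-0.0,0],[-0.18,-0.86,-0.0,0],[-0.17,-0.86,-0.0,0],[-0.18,-0.86,-0.0,0],[-0.18,-0.86,-0.0,0],[-0.18,-0.86,-0.0,0],[-0.18,-0.86,-0.0,0],[-0.18,-0.86,-0.0,0],[-0.18,-0.86,-0.0,0],[-0.18,-0.86,-0.0,0],[-0.18,-0.86,-0.0,0],[-0.18,-0.86,-0.0,0],[-0.18,-0.86,-0.0,0],[-0.18,-0.86,-0.0,0],[-0.18,-0.86,-0.0,0]]
```

View pics/st2.png

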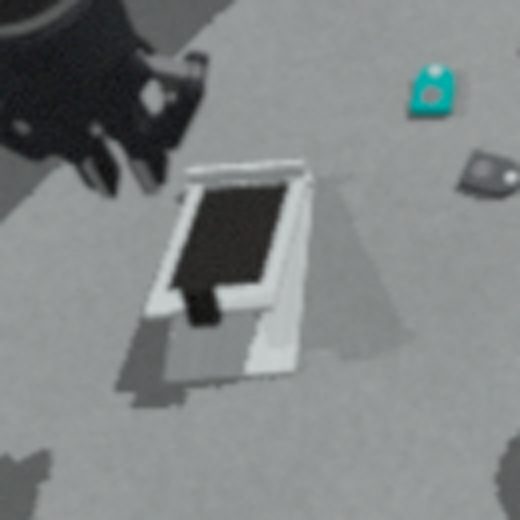

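>>> play_rows --pt "0 0 -0.3 -0.84 1" --pt "0 0 0 -0.84 1" --pt "0 0 0 -0.84 1" --pt "-0.17 -0.89 0 0 1" --pt "-0.17 -0.89 0 0 1" --pt "-0.17 -0.89 0 0 1" --pt "-0.17 -0.89 0 0 1" --pt "-0.17 -0.89 0 0 1"

```text
time: 8.98
tool_pos: [535.3, -226.2, 216.8]
orientation: [0.999, -0.035, -0.0, -0.0]
wrist_force: [0.7, -0.9, 0.7]
width: -0.001
gripper_force: 0.0
```

>>> play_rows --pt "-0.17 -0.89 0 0 1" --pt "-0.17 -0.89 0 0 1" --pt "-0.17 -0.89 0 0 1" --pt "-0.17 -0.89 0 0 1" --pt "-0.17 -0.89 0 0 1" --pt "-0.17 -0.89 0 0 1" --pt "-0.17 -0.89 0 0 1" --pt "-0.17 -0.89 0 0 1"

```text
time: 9.98
tool_pos: [497.5, 12.7, 218.4]
orientation: [1.0, -0.0, -0.0, -0.021]
wrist_force: [0.8, -0.2, -0.7]
width: 0.002
gripper_force: 0.0
```

>>> play_rows --pt "-0.17 -0.89 0 0 1" --pt "-0.17 -0.89 0 0 1" --pt "-0.17 -0.89 0 0 1" --pt "-0.17 -0.89 0 0 1" --pt "-0.17 -0.89 0 0 1" --pt "-0.17 -0.89 0 0 1" --pt "-0.05 -0.1 0 0 1" --pt "0 0 0 0 1"

```text
time: 10.98
tool_pos: [451.2, 112.7, 236.5]
orientation: [0.995, 0.076, -0.006, -0.068]
wrist_force: [-0.3, -0.2, -0.2]
width: -0.0
gripper_force: 0.0
```

Run:
```python
from h import *
print(get_obs()["tool_pos"],get_obs()["width"],yaw(),get_obs()["wrist_force"])
plan([(471,316,168,-4)])
```

```text
[451.18940483 112.66494627 236.50085044] -0.0003759254861127346 8.688339211633144 [-0.28840929 -0.1714751  -0.16391294]
(471, 316, 168, -4) 8
[[0,0,0,np.float64(0.79)],[0,0,0,np.float64(0.79)],[0.02,-0.85,0.29,0],[0.03,-0.85,0.28,0],[0.02,-0.85,0.29,0],[0.02,-0.85,0.28,0],[0.03,-0.85,0.29,0],[0.02,-0.86,0.28,0]]
```

Run:
```python
from h import *
o=get_obs();print(np.round(o["joint_positions"],3),np.round(o["joint_vel"],2),o["orientation"])
```

```text
[ 0.151  0.154 -0.271  1.147  0.137  3.141] [-0.01  0.01  0.   -0.   -0.    0.  ] [ 0.99480041  0.07552782 -0.0057974  -0.06807413]
```

>>> play_rows --pt "0 0 0 -0.9 1" --pt "0 0 0 -0.9 1" --pt "0 0 0 -0.9 1" --pt "0 0 0 -0.9 1" --pt "0 0 0 0 1"

```text
time: 11.6
tool_pos: [451.5, 112.3, 236.2]
orientation: [0.945, 0.319, 0.011, -0.067]
wrist_force: [-0.4, -0.4, 0.3]
width: 0.001
gripper_force: 0.0
```

Run:
```python
from h import *
from scipy.spatial.transform import Rotation as R
o=get_obs();print(np.round(o["joint_positions"],3),o["tool_pos"],yaw());print(np.round(R.from_quat(o["orientation"]).as_matrix(),3))
```

```text
[ 0.15   0.155 -0.271  1.147  0.137  2.639] [451.4511522  112.26130283 236.24778052] 37.11633713599198
[[ 0.796  0.605 -0.022]
 [ 0.602 -0.787  0.135]
 [ 0.064 -0.12  -0.991]]
```

>>> play_rows --pt "0 0 0 -1 1" --pt "0 0 0 -1 1" --pt "0 0 0 -1 1" --pt "0 0 0 -1 1" --pt "0 0 0 -1 1" --pt "0 0 0 -1 1" --pt "0 0 0 -1 1" --pt "0 0 0 -1 1"

```text
time: 12.6
tool_pos: [451.4, 112.4, 236.3]
orientation: [0.631, 0.773, 0.045, -0.051]
wrist_force: [0.1, -0.6, -1.6]
width: -0.001
gripper_force: 0.0
```

>>> play_rows --pt "0 0 0 -1 1" --pt "0 0 0 -1 1" --pt "0 0 0 -1 1" --pt "0 0 0 -1 1" --pt "0 0 0 -1 1" --pt "0 0 0 -1 1" --pt "0 0 0 -1 1" --pt "0 0 0 -1 1"

```text
time: 13.6
tool_pos: [451.4, 112.4, 236.3]
orientation: [0.125, 0.99, 0.066, -0.019]
wrist_force: [-0.2, -0.9, 0.3]
width: -0.001
gripper_force: 0.0
```

>>> play_rows --pt "0 0 0 -1 1" --pt "0 0 0 -1 1" --pt "0 0 0 -1 1" --pt "0 0 0 -1 1" --pt "0 0 0 -1 1" --pt "0 0 0 -1 1" --pt "0 0 0 -1 1" --pt "0 0 0 -1 1"

```text
time: 14.6
tool_pos: [451.4, 112.4, 236.3]
orientation: [-0.418, 0.906, 0.066, 0.018]
wrist_force: [0.1, 0.6, -0.2]
width: 0.002
gripper_force: 0.0
```

>>> play_rows --pt "0 0 0 -1 1" --pt "0 0 0 -1 1" --pt "0 0 0 -1 1" --pt "0 0 0 -1 1" --pt "0 0 0 -1 1" --pt "0 0 0 -1 1" --pt "0 0 0 -1 1" --pt "0 0 0 -1 1"

```text
time: 15.6
tool_pos: [451.4, 112.4, 236.3]
orientation: [0.835, -0.547, -0.046, -0.05]
wrist_force: [0.6, -0.1, 0.5]
width: -0.004
gripper_force: 0.0
```

>>> play_rows --pt "0 0 0 -1 1" --pt "0 0 0 -1 1" --pt "0 0 0 -1 1" --pt "0 0 0 -1 1" --pt "0 0 0 -1 1" --pt "0 0 0 -1 1" --pt "0 0 0 -1 1" --pt "0 0 0 -1 1"

```text
time: 16.6
tool_pos: [451.4, 112.4, 236.3]
orientation: [0.997, -0.021, -0.013, -0.067]
wrist_force: [-0.0, 0.4, 0.1]
width: -0.002
gripper_force: 0.0
```

>>> play_rows --pt "0 0 0 -1 1" --pt "0 0 0 -1 1" --pt "0 0 0 -0.5 1" --pt "0 0 0 0 1"

```text
time: 17.1
tool_pos: [442.5, 150.4, 236.3]
orientation: [0.991, 0.127, 0.002, -0.053]
wrist_force: [-0.3, -0.9, 1.0]
width: -0.003
gripper_force: 0.0
```

```bash
cat >> h.py <<'E'
from scipy.spatial.transform import Rotation as R
def st():
    o=get_obs();print(round(o["time"],2),"J",np.round(o["joint_positions"],3),"P",np.round(o["tool_pos"],1),"yaw",round(yaw(),1),"zt",np.round(R.from_quat(o["orientation"]).as_matrix()[:,2],3),"F",np.round(o["wrist_force"],1),"w",round(float(o["width"]),3))
E
python3 -c "from h import *;st()"
```

```text
17.1 J [ 0.256  0.145 -0.28   1.129  0.104 -3.139] P [442.5 150.4 236.3] yaw 14.5 zt [-0.009  0.105 -0.994] F [-0.3 -0.9  1. ] w -0.003
```

>>> play_rows --pt "-0.2 0.8 0 0 1" --pt "-0.2 0.8 0 0 1" --pt "-0.2 0.8 0 0 1" --pt "0 0 0 0 1"

```text
time: 17.6
tool_pos: [429.8, 101.0, 227.0]
orientation: [0.995, 0.093, 0.005, -0.031]
wrist_force: [0.0, 0.6, 0.7]
width: -0.003
gripper_force: 0.0
```

```bash
python3 -c "from h import *;st()"
```

```text
17.6 J [ 0.187  0.107 -0.347  1.101  0.061 -3.14 ] P [429.8 101.  227. ] yaw 10.6 zt [ 0.005  0.063 -0.998] F [0.  0.6 0.7] w -0.003
```

>>> play_rows --pt "-0.16 0.8 0 0 1" --pt "-0.16 0.8 0 0 1" --pt "-0.16 0.8 0 0 1" --pt "-0.1 0.5 0 0 1" --pt "0 0 0 0 1"

```text
time: 18.23
tool_pos: [416.9, 48.5, 222.1]
orientation: [0.998, 0.055, 0.008, -0.004]
wrist_force: [0.1, -0.8, 0.3]
width: -0.0
gripper_force: 0.0
```

```bash
python3 -c "from h import *;st()"
```

```text
18.23 J [ 0.111  0.072 -0.398  1.084  0.007 -3.141] P [416.9  48.5 222.1] yaw 6.3 zt [ 0.016  0.009 -1.   ] F [ 0.1 -0.8  0.3] w -0.0
```

>>> play_rows --pt "0 0 0 1 1" --pt "0 0 0 1 1" --pt "0 0 0 1 1" --pt "0 0 0 1 1" --pt "0 0 0 1 1" --pt "0 0 0 1 1" --pt "0 0 0 1 1" --pt "0 0 0 1 1"

```text
time: 19.23
tool_pos: [417.5, 49.3, 222.1]
orientation: [0.875, -0.484, 0.005, -0.008]
wrist_force: [-0.0, -0.9, 0.1]
width: 0.005
gripper_force: 0.0
```

>>> play_rows --pt "0 0 0 1 1" --pt "0 0 0 1 1" --pt "0 0 0 1 1" --pt "0 0 0 1 1" --pt "0 0 0 1 1" --pt "0 0 0 1 1" --pt "0 0 0 1 1" --pt "0 0 0 1 1"

```text
time: 20.23
tool_pos: [417.4, 49.3, 222.1]
orientation: [-0.486, 0.874, -0.0, 0.009]
wrist_force: [-1.0, 0.3, 0.9]
width: 0.0
gripper_force: 0.0
```

>>> play_rows --pt "0 0 0 1 1" --pt "0 0 0 1 1" --pt "0 0 0 1 1" --pt "0 0 0 1 1" --pt "0 0 0 1 1" --pt "0 0 0 1 1" --pt "0 0 0 1 1" --pt "0 0 0 0.75 1"

```text
time: 21.22
tool_pos: [417.4, 49.3, 222.1]
orientation: [0.033, 0.999, 0.005, 0.008]
wrist_force: [0.2, 0.7, -0.2]
width: 0.003
gripper_force: 0.0
```

Run:
```python
from h import *
st();plan([(471,316,172,None)])
```

```text
21.23 J [ 0.112  0.073 -0.397  1.084  0.007  0.179] P [417.4  49.3 222.1] yaw 176.2 zt [ 0.016  0.009 -1.   ] F [ 0.2  0.7 -0.2] w 0.003
(471, 316, 172, None) 8
[[-0.11,0.84,0.16,0],[-0.11,0.85,0.15,0],[-0.11,0.84,0.16,0],[-0.11,0.84,0.16,0],[-0.12,0.84,0.15,0],[-0.11,0.85,0.16,0],[-0.11,0.84,0.16,0],[-0.11,0.84,0.15,0]]
```

>>> play_rows --pt "-0.11 0.84 0.16 0 1" --pt "-0.11 0.85 0.15 0 1" --pt "-0.11 0.84 0.16 0 1" --pt "-0.11 0.84 0.16 0 1" --pt "-0.12 0.84 0.15 0 1" --pt "-0.11 0.85 0.16 0 1" --pt "-0.11 0.84 0.16 0 1" --pt "-0.11 0.84 0.1 0 1"

```text
time: 22.22
tool_pos: [470.7, 317.7, 176.8]
orientation: [0.032, 0.999, 0.005, 0.008]
wrist_force: [0.0, 0.3, 0.3]
width: -0.001
gripper_force: 0.0
```

>>> play_rows --pt "0 0 0 0 1" --pt "0 0 0.12 0 1" --pt "0 0 0 0 1" --pt "0 0 0 0 1"

```text
time: 22.72
tool_pos: [470.6, 315.4, 172.6]
orientation: [0.032, 0.999, 0.004, 0.008]
wrist_force: [1.0, 0.1, 1.0]
width: 0.001
gripper_force: 0.0
```

Run:
```python
from h import *
st();snap("scene","press.png",(360,40,480,150),5)
```

```text
22.73 J [ 0.591  0.347 -0.169  1.037 -0.002  0.656] P [470.6 315.4 172.6] yaw 176.3 zt [ 0.016  0.008 -1.   ] F [1.  0.1 1. ] w 0.001
```

View pics/press.png

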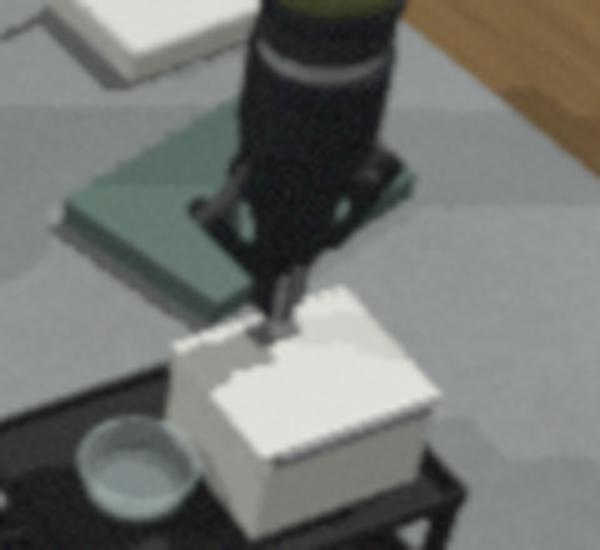

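>>> play_rows --pt "0 0 0.2 0 1" --pt "0 0 0.08 0 1" --pt "0 0 0 0 1"

```text
time: 23.15
tool_pos: [470.6, 315.9, 160.9]
orientation: [0.032, 0.999, 0.004, 0.008]
wrist_force: [-0.8, -1.0, 0.7]
width: 0.006
gripper_force: 0.7
```

>>> play_rows --pt "0 0 0.08 0 1" --pt "0 0 0 0 1"

```text
time: 23.4
tool_pos: [470.7, 316.3, 157.9]
orientation: [0.032, 0.999, 0.004, 0.008]
wrist_force: [-2.1, -0.2, 1.8]
width: -0.005
gripper_force: 0.9
```

>>> play_rows --pt "0 0 0.06 0 1" --pt "0 0 0 0 1"

```text
time: 23.65
tool_pos: [470.8, 316.4, 155.5]
orientation: [0.032, 0.999, 0.005, 0.008]
wrist_force: [-0.9, -0.6, 2.6]
width: 0.0
gripper_force: 1.0
```

>>> play_rows --pt "0 0 0.05 0 1" --pt "0 0 0 0 1"

```text
time: 23.9
tool_pos: [470.8, 316.5, 154.7]
orientation: [0.032, 0.999, 0.005, 0.008]
wrist_force: [-3.5, -1.9, 7.9]
width: -0.001
gripper_force: 4.2
```

>>> play_rows --pt "0 0 0.04 0 1" --pt "0 0 0 0 1"

```text
time: 24.15
tool_pos: [470.8, 316.5, 154.0]
orientation: [0.032, 0.999, 0.005, 0.008]
wrist_force: [-4.9, -3.1, 13.5]
width: 0.003
gripper_force: 6.9
```

>>> play_rows --pt "0 0 -0.6 0 1" --pt "0.7 0 -0.7 0 1" --pt "0.8 0 -0.4 0 1" --pt "0.8 0 0 0 1" --pt "0.8 0 0 0 0" --pt "0 0 0 0 0" --pt "0 0 0 0 0" --pt "0 0 0 0 0"

```text
time: 25.15
tool_pos: [347.2, 323.9, 218.0]
orientation: [0.032, 0.999, 0.005, 0.008]
wrist_force: [-1.0, 0.0, 0.2]
width: 0.503
gripper_force: 0.0
```

>>> play_rows --pt "0 0 0 0 -0.2" --pt "0 0 0 0 -0.2" --pt "0 0 0 0 -0.2" --pt "0 0 0 0 -0.2" --pt "0 0 0 0 -0.2" --pt "0 0 0 0 -0.2" --pt "0 0 0 0 -0.2" --pt "0 0 0 0 -0.2"

```text
time: 26.15
tool_pos: [346.2, 323.7, 218.1]
orientation: [0.032, 0.999, 0.005, 0.008]
wrist_force: [-0.1, -0.7, 0.5]
width: 0.6
gripper_force: 0.0
```

Run:
```python
from h import *
st();a=read_camera("scene")[60:180,340:480];b=read_camera("top")[150:270,120:260]
im=np.hstack([cv2.resize(v,(400,343),interpolation=cv2.INTER_CUBIC) for v in(a,b)])
cv2.imwrite("pics/open.png",im[:,:,::-1])
print([(np.round(d["pixel"],1).tolist(),round(d["conf"],2)) for c in("top","scene") for d in place_of(c,"fob0")])
plan([(441,-120,200,205)])
```

```text
26.15 J [ 0.755  0.166 -0.297  1.09  -0.005  0.819] P [346.2 323.7 218.1] yaw 176.3 zt [ 0.016  0.009 -1.   ] F [-0.1 -0.7  0.5] w 0.6
[([352.1, 202.4], 0.67), ([388.5, 261.9], 0.57), ([355.3, 260.4], 0.55), ([385.4, 226.7], 0.52), ([235.6, 242.0], 0.41), ([303.9, 230.3], 0.72), ([281.7, 190.0], 0.69), ([245.6, 204.2], 0.66), ([263.6, 226.0], 0.63)]
(441, -120, 200, 205) 17
[[0,0,0,np.float64(-0.9)],[0,0,0,np.float64(-0.9)],[0,0,0,np.float64(-0.9)],[0,0,0,np.float64(-0.9)],[0.2,-0.85,0.03,0],[0.19,-0.85,0.04,0],[0.2,-0.85,0.03,0],[0.19,-0.85,0.04,0],[0.2,-0.85,0.03,0],[0.19,-0.85,0.04,0],[0.2,-0.85,0.03,0],[0.19,-0.85,0.04,0],[0.2,-0.85,0.03,0],[0.19,-0.85,0.04,0],[0.2,-0.85,0.03,0],[0.19,-0.85,0.04,0],[0.2,-0.86,0.03,0]]
```

View pics/open.png

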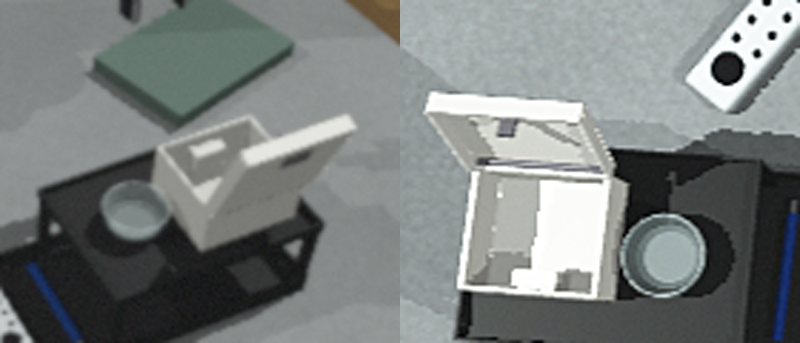

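>>> play_rows --pt "0 0 0 -0.9 0" --pt "0 0 0 -0.9 0" --pt "0 0 0 -0.9 0" --pt "0 0 0 -0.9 0" --pt "0.2 -0.85 0.03 0 0" --pt "0.19 -0.85 0.04 0 0" --pt "0.2 -0.85 0.03 0 0" --pt "0.19 -0.85 0.04 0 0"

```text
time: 27.35
tool_pos: [376.0, 186.4, 211.8]
orientation: [-0.218, 0.976, 0.002, 0.009]
wrist_force: [0.9, -0.3, 1.0]
width: 0.499
gripper_force: 0.0
```

>>> play_rows --pt "0.2 -0.85 0.03 0 0" --pt "0.19 -0.85 0.04 0 0" --pt "0.2 -0.85 0.03 0 0" --pt "0.19 -0.85 0.04 0 0" --pt "0.2 -0.85 0.03 0 0" --pt "0.19 -0.85 0.04 0 0" --pt "0.2 -0.85 0.03 0 0" --pt "0.19 -0.85 0.04 0 0"

```text
time: 28.35
tool_pos: [435.3, -86.4, 199.3]
orientation: [-0.218, 0.976, 0.002, 0.009]
wrist_force: [0.1, -0.5, -0.9]
width: 0.501
gripper_force: 0.0
```

>>> play_rows --pt "0.2 -0.86 0.03 0 0" --pt "0 0 0.9 0 0" --pt "0 0 0.9 0 0" --pt "0 0 0.9 0 0" --pt "0 0 0.5 0 0" --pt "0 0 0 0 0"

```text
time: 29.1
tool_pos: [443.0, -118.3, 68.5]
orientation: [-0.218, 0.976, 0.003, 0.007]
wrist_force: [1.0, -0.7, 0.4]
width: 0.501
gripper_force: 0.0
```

Run:
```python
from h import *
st();plan([(441,-120,30,205),(441,-120,2,None)])
```

```text
29.1 J [-0.27   0.281 -0.581  0.7    0.013 -0.708] P [ 443.  -118.3   68.5] yaw -154.9 zt [ 0.012  0.01  -1.   ] F [ 1.  -0.7  0.4] w 0.501
(441, -120, 30, 205) 52
[[0,0,0,np.float64(-0.9)],[0,0,0,np.float64(-0.9)],[0,0,0,np.float64(-0.9)],[0,0,0,np.float64(-0.9)],[0,0,0,np.float64(-0.9)],[0,0,0,np.float64(-0.9)],[0,0,0,np.float64(-0.9)],[0,0,0,np.float64(-0.9)],[0,0,0,np.float64(-0.9)],[0,0,0,np.float64(-0.9)],[0,0,0,np.float64(-0.9)],[0,0,0,np.float64(-0.9)],[0,0,0,np.float64(-0.9)],[0,0,0,np.float64(-0.9)],[0,0,0,np.float64(-0.9)],[0,0,0,np.float64(-0.9)],[0,0,0,np.float64(-0.9)],[0,0,0,np.float64(-0.9)],[0,0,0,np.float64(-0.9)],[0,0,0,np.float64(-0.9)],[0,0,0,np.float64(-0.9)],[0,0,0,np.float64(-0.9)],[0,0,0,np.float64(-0.9)],[0,0,0,np.float64(-0.9)],[0,0,0,np.float64(-0.9)],[0,0,0,np.float64(-0.9)],[0,0,0,np.float64(-0.9)],[0,0,0,np.float64(-0.9)],[0,0,0,np.float64(-0.9)],[0,0,0,np.float64(-0.9)],[0,0,0,np.float64(-0.9)],[0,0,0,np.float64(-0.9)],[0,0,0,np.float64(-0.9)],[0,0,0,np.float64(-0.9)],[0,0,0,np.float64(-0.9)],[0,0,0,np.float64(-0.9)],[0,0,0,np.float64(-0.9)],[0,0,0,np.float64(-0.9)],[0,0,0,np.float64(-0.9)],[0,0,0,np.float64(-0.9)],[0,0,0,np.float64(-0.9)],[0,0,0,np.float64(-0.9)],[0,0,0,np.float64(-0.9)],[0,0,0,np.float64(-0.9)],[0,0,0,np.float64(-0.9)],[0,0,0,np.float64(-0.9)],[0,0,0,np.float64(-0.9)],[0,0,0,np.float64(-0.9)],[0,0,0,np.float64(-0.9)],[0,0,0,np.float64(-0.9)],[0.03,-0.01,0.48,0],[0.03,-0.01,0.48,0]]
(441, -120, 2, None) 1
[[0.0,0.0,0.7,0]]
```

>>> play_rows --pt "0.04 0 0.5 0 0" --pt "0.03 0 0.5 0 0" --pt "0 0 0.5 0 0" --pt "0 0 0.16 0 0" --pt "0 0 0 0 0" --pt "0 0 0 0 0"

```text
time: 29.85
tool_pos: [444.0, -119.6, 4.3]
orientation: [-0.218, 0.976, 0.002, 0.01]
wrist_force: [0.7, 0.7, 0.8]
width: 0.501
gripper_force: 0.0
```

>>> play_rows --pt "0 0 0 0 1" --pt "0 0 0 0 1" --pt "0 0 0 0 1" --pt "0 0 0 0 1"

```text
time: 30.35
tool_pos: [443.9, -119.5, 4.6]
orientation: [-0.218, 0.976, 0.002, 0.01]
wrist_force: [-1.2, 1.0, 5.7]
width: 0.322
gripper_force: 58.8
```

```bash
sed -i 's/1-2\*(y\*y+z\*z)))$/1-2*(y*y+z*z)))%360/' h.py
python3 - <<'E'
from h import *
st()
E
```

```text
30.35 J [-0.272  0.369 -0.668  0.518  0.013 -0.711] P [ 443.9 -119.5    4.6] yaw 205.1 zt [ 0.018  0.008 -1.   ] F [-1.2  1.   5.7] w 0.322
```

Run:
```python
from h import *
for p in((146.3,209.5),(194.2,213),(140.3,251.5),(194.2,254.3)): print(onz("top",p,149))
print(onz("top",(168.8,232),149))
plan([(440,-119,210,176),(511,315,200,None),(511,315,130,None)],smax=0.95)
```

```text
[555.9 364.6 149. ]
[546.8 253.4 149. ]
[459.2 373.  149. ]
[451.9 249.8 149. ]
[503.3 310.1 149. ]
(440, -119, 210, 176) 11
[[0,0,0,np.float64(0.73)],[0,0,0,np.float64(0.73)],[0,0,0,np.float64(0.73)],[0,0,0,np.float64(0.73)],[0,0,0,np.float64(0.73)],[0.02,0.0,-0.86,0],[0.01,0.0,-0.85,0],[0.02,0.0,-0.86,0],[0.02,0.0,-0.85,0],[0.01,0.01,-0.86,0],[0.02,-0.0,-0.86,0]]
(511, 315, 200, None) 12
[[-0.08,0.91,0.02,0],[-0.09,0.91,0.02,0],[-0.08,0.92,0.02,0],[-0.09,0.91,0.02,0],[-0.08,0.91,0.03,0],[-0.09,0.91,0.02,0],[-0.08,0.91,0.02,0],[-0.09,0.92,0.02,0],[-0.08,0.91,0.02,0],[-0.09,0.91,0.02,0],[-0.08,0.91,0.02,0],[-0.09,0.91,0.02,0]]
(511, 315, 130, None) 2
[[0.0,0.0,0.88,0],[0.0,0.0,0.87,0]]
```

>>> play_rows --pt "0 0 -0.5 0 1" --pt "0 0 -0.85 0 1" --pt "0 0 -0.85 0.73 1" --pt "0 0 -0.85 0.73 1" --pt "0 0 -0.85 0.73 1" --pt "0 0 -0.85 0.73 1" --pt "0 0 -0.4 0.73 1" --pt "0 0 0 0 1"

```text
time: 31.35
tool_pos: [440.8, -121.4, 210.9]
orientation: [0.035, 0.999, 0.004, 0.01]
wrist_force: [0.2, -0.2, -0.2]
width: 0.319
gripper_force: 59.5
```

>>> play_rows --pt "-0.08 0.91 0 0 1" --pt "-0.09 0.91 0 0 1" --pt "-0.08 0.92 0 0 1" --pt "-0.09 0.91 0 0 1" --pt "-0.08 0.91 0 0 1" --pt "-0.09 0.91 0 0 1" --pt "-0.08 0.91 0 0 1" --pt "-0.09 0.91 0 0 1"

```text
time: 32.35
tool_pos: [486.8, 168.8, 211.4]
orientation: [0.034, 0.999, 0.004, 0.007]
wrist_force: [0.9, 0.1, -0.5]
width: 0.329
gripper_force: 59.5
```

>>> play_rows --pt "-0.08 0.91 0 0 1" --pt "-0.08 0.91 0 0 1" --pt "-0.08 0.91 0 0 1" --pt "-0.08 0.85 0 0 1" --pt "0 0 0 0 1" --pt "0 0 0 0 1"

```text
time: 33.1
tool_pos: [509.6, 309.0, 213.0]
orientation: [0.035, 0.999, 0.004, 0.007]
wrist_force: [-0.8, -0.5, -0.3]
width: 0.328
gripper_force: 59.5
```

Run:
```python
from h import *
st();plan([(511,302,132,None)])
```

```text
33.1 J [ 5.460e-01  3.780e-01 -1.300e-02  1.164e+00 -1.000e-03  6.160e-01] P [509.6 309.  213. ] yaw 176.0 zt [ 0.014  0.007 -1.   ] F [-0.8 -0.5 -0.3] w 0.328
(511, 302, 132, None) 3
[[-0.02,-0.06,0.68,0],[-0.01,-0.05,0.67,0],[-0.02,-0.06,0.68,0]]
```

>>> play_rows --pt "-0.02 -0.05 0.68 0 1" --pt "-0.01 -0.05 0.67 0 1" --pt "-0.02 -0.05 0.68 0 1" --pt "0 0 0 0 1" --pt "0 0 0 0 0" --pt "0 0 0 0 0" --pt "0 0 0 0 0"

```text
time: 33.98
tool_pos: [513.9, 304.7, 134.2]
orientation: [0.035, 0.999, 0.005, 0.009]
wrist_force: [0.2, -0.1, 0.5]
width: 0.501
gripper_force: 0.0
```

>>> play_rows --pt "0 0 -0.7 0 0" --pt "0 0 -0.8 0 0" --pt "0 0 -0.7 0 0" --pt "0.01 -0.02 0 0 0"

```text
time: 34.48
tool_pos: [513.1, 304.0, 224.1]
orientation: [0.035, 0.999, 0.006, 0.011]
wrist_force: [0.3, -0.4, -0.1]
width: 0.503
gripper_force: 0.0
```

Run:
```python
from h import *
st()
read_camera("top");print([(np.round(d["pixel"],1).tolist(),round(d["conf"],2)) for d in place_of("top","fob0")])
read_camera("scene");print([(np.round(d["pixel"],1).tolist(),round(d["conf"],2)) for d in place_of("scene","fob0")])
plan([(520.5,-206,215,224)],smax=0.95)
```

```text
34.48 J [ 5.350e-01  3.670e-01 -1.000e-03  1.178e+00 -1.000e-03  6.060e-01] P [513.1 304.  224.1] yaw 176.0 zt [ 0.021  0.012 -1.   ] F [ 0.3 -0.4 -0.1] w 0.503
[([351.8, 202.6], 0.65), ([387.9, 227.9], 0.64), ([181.2, 228.6], 0.6), ([390.6, 261.2], 0.6)]
[([262.4, 226.6], 0.66), ([246.7, 200.4], 0.62), ([304.8, 229.6], 0.61)]
(520.5, -206, 215, 224) 21
[[0,0,0,np.float64(-0.86)],[0,0,0,np.float64(-0.86)],[0,0,0,np.float64(-0.86)],[0,0,0,np.float64(-0.86)],[0,0,0,np.float64(-0.86)],[0,0,0,np.float64(-0.86)],[0,0,0,np.float64(-0.86)],[0.62,-0.67,0.01,0],[0.62,-0.66,0.01,0],[0.61,-0.67,0.01,0],[0.62,-0.66,0.0,0],[0.62,-0.67,0.01,0],[0.62,-0.66,0.01,0],[0.62,-0.67,0.01,0],[0.62,-0.66,0.01,0],[0.61,-0.67,0.01,0],[0.62,-0.66,0.01,0],[0.62,-0.67,0.0,0],[0.62,-0.66,0.01,0],[0.62,-0.67,0.01,0],[0.61,-0.66,0.01,0]]
```

>>> play_rows --pt "0 0 0 -0.86 0" --pt "0 0 0 -0.86 0" --pt "0 0 0 -0.86 0" --pt "0 0 0 -0.86 0" --pt "0 0 0 -0.86 0" --pt "0 0 0 -0.86 0" --pt "0 0 0 -0.86 0" --pt "0.62 -0.67 0.01 0 0"

```text
time: 35.67
tool_pos: [511.9, 267.4, 218.6]
orientation: [-0.377, 0.926, 0.001, 0.008]
wrist_force: [0.5, -0.4, -0.2]
width: 0.499
gripper_force: 0.0
```

>>> play_rows --pt "0.62 -0.66 0.01 0 0" --pt "0.61 -0.67 0.01 0 0" --pt "0.62 -0.66 0 0 0" --pt "0.62 -0.67 0.01 0 0" --pt "0.62 -0.66 0.01 0 0" --pt "0.62 -0.67 0.01 0 0" --pt "0.62 -0.66 0.01 0 0" --pt "0.61 -0.67 0.01 0 0"

```text
time: 36.67
tool_pos: [517.6, -25.1, 213.8]
orientation: [-0.375, 0.927, 0.001, 0.008]
wrist_force: [0.1, 0.4, -0.4]
width: 0.498
gripper_force: 0.0
```

>>> play_rows --pt "0.62 -0.66 0.01 0 0" --pt "0.62 -0.67 0 0 0" --pt "0.62 -0.66 0.01 0 0" --pt "0.62 -0.67 0.01 0 0" --pt "0.61 -0.66 0.01 0 0" --pt "0 0 0.9 0 0" --pt "0 0 0.9 0 0" --pt "0 0 0.9 0 0"

```text
time: 37.67
tool_pos: [523.0, -204.2, 101.7]
orientation: [-0.375, 0.927, 0.002, 0.008]
wrist_force: [0.4, -0.6, 0.2]
width: 0.501
gripper_force: 0.0
```

>>> play_rows --pt "0 0 0.5 0 0" --pt "0 0 0 0 0"

```text
time: 37.92
tool_pos: [521.8, -203.2, 81.2]
orientation: [-0.375, 0.927, 0.003, 0.007]
wrist_force: [-0.1, 0.0, -0.7]
width: 0.496
gripper_force: 0.0
```

Run:
```python
from h import *
st();snap("scene","fobB.png",(210,170,320,260),5)
plan([(520.5,-206,4,None)])
```

```text
37.92 J [-0.379  0.419 -0.316  0.83   0.014 -1.149] P [ 521.8 -203.2   81.2] yaw 224.1 zt [ 0.01   0.011 -1.   ] F [-0.1  0.  -0.7] w 0.496
(520.5, -206, 4, None) 3
[[0.03,0.0,0.66,0],[0.03,0.0,0.65,0],[0.03,0.0,0.66,0]]
```

View pics/fobB.png

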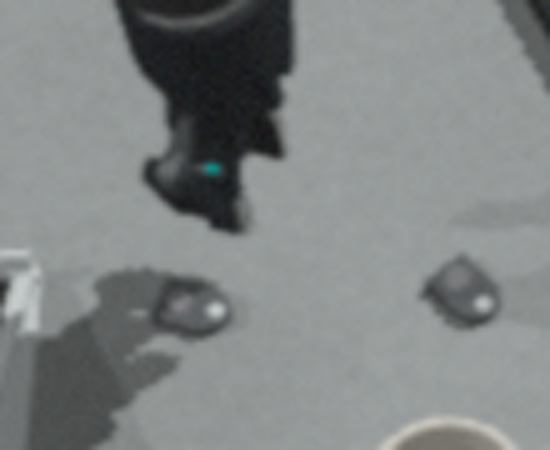

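Run:
```python
from h import *
print(onz("scene",(248.6,231.4),6),onz("scene",(302.3,228.5),6))
print("axisB",onz("scene",(210+185/5,170+298/5),10),onz("scene",(210+217/5,170+310/5),10))
print("axisA",onz("scene",(210+459/5,170+274/5),10),onz("scene",(210+484/5,170+302/5),10))
read_camera("top");print([(np.round(d["pixel"],1).tolist(),onz("top",d["pixel"],0),round(d["conf"],2)) for d in place_of("top","fob0")])
```

```text
[ 525.1 -249.8    6. ] [ 590.  -117.6    6. ]
axisB [ 520.1 -251.7   10. ] [ 535.9 -239.5   10. ]
axisA [ 581.  -114.2   10. ] [ 603.8 -110.6   10. ]
[([352.9, 206.3], array([ 581.1, -122.7,    0. ]), 0.68), ([180.6, 229.3], array([523.9, 329.9,   0. ]), 0.63)]
```

Run:
```python
from h import *
plan([(525,-250,50,218),(525,-250,3,None)])
```

```text
(525, -250, 50, 218) 3
[[0,0,0,np.float64(0.76)],[0.35,-0.45,0.43,0],[0.35,-0.45,0.43,0]]
(525, -250, 3, None) 2
[[-0.0,-0.0,0.59,0],[-0.0,-0.0,0.59,0]]
```

>>> play_rows --pt "0 0 0 0.76 -0.3" --pt "0.35 -0.45 0.43 0 -0.3" --pt "0.35 -0.45 0.43 0 -0.3" --pt "0 0 0 0 -0.3" --pt "0 0 0 0 -0.3"

```text
time: 38.7
tool_pos: [524.4, -250.0, 48.6]
orientation: [-0.325, 0.946, 0.002, 0.009]
wrist_force: [0.2, -0.3, 0.9]
width: 0.652
gripper_force: 0.0
```

Run:
```python
from h import *
st();snap("scene","fobB2.png",(210,190,300,260),6)
plan([(525,-250,3,None)])
```

```text
38.7 J [-0.453  0.48  -0.309  0.772  0.015 -1.116] P [ 524.4 -250.    48.6] yaw 218.0 zt [ 0.015  0.009 -1.   ] F [ 0.2 -0.3  0.9] w 0.652
(525, -250, 3, None) 2
[[0.0,-0.0,0.58,0],[0.0,-0.01,0.57,0]]
```

View pics/fobB2.png

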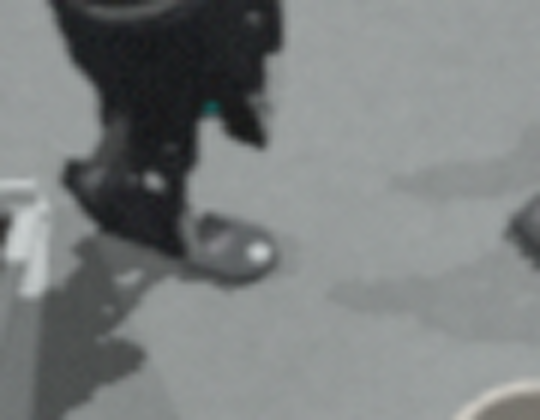

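>>> play_rows --pt "0 0 0.58 0 -0.3" --pt "0 0 0.57 0 -0.3" --pt "0 0 0 0 -0.3" --pt "0 0 0 0 1" --pt "0 0 0 0 1" --pt "0 0 0 0 1" --pt "0 0 0 0 1" --pt "0 0 0 0 1"

```text
time: 39.75
tool_pos: [526.9, -249.5, 4.8]
orientation: [-0.326, 0.945, 0.001, 0.01]
wrist_force: [-1.7, 0.9, 6.9]
width: 0.321
gripper_force: 58.5
```

>>> play_rows --pt "0 0 -0.5 0 1" --pt "0 0 -0.8 0 1" --pt "0 0 -0.8 0.87 1" --pt "0 0 -0.8 0.87 1" --pt "0 0 -0.8 0.87 1" --pt "0 0 -0.8 0.87 1" --pt "0 0 -0.8 0.87 1" --pt "0 0 0 0.87 1"

```text
time: 40.75
tool_pos: [524.1, -251.9, 218.9]
orientation: [0.035, 0.999, 0.003, 0.011]
wrist_force: [0.4, 0.2, -0.7]
width: 0.321
gripper_force: 58.3
```

Run:
```python
from h import *
st();plan([(511,321,214,None),(511,321,132,None)],smax=0.95)
```

```text
40.75 J [-0.456  0.349 -0.042  1.162  0.015 -0.387] P [ 524.1 -251.9  218.9] yaw 176.0 zt [ 0.022  0.006 -1.   ] F [ 0.4  0.2 -0.7] w 0.321
(511, 321, 214, None) 16
[[0.08,0.89,0.01,0],[0.08,0.89,0.01,0],[0.09,0.89,0.0,0],[0.08,0.9,0.01,0],[0.08,0.89,0.01,0],[0.08,0.89,0.01,0],[0.09,0.89,0.0,0],[0.08,0.89,0.01,0],[0.08,0.89,0.01,0],[0.08,0.9,0.01,0],[0.09,0.89,0.0,0],[0.08,0.89,0.01,0],[0.08,0.89,0.01,0],[0.08,0.89,0.01,0],[0.09,0.89,0.0,0],[0.08,0.9,0.01,0]]
(511, 321, 132, None) 3
[[-0.0,-0.0,0.68,0],[-0.0,-0.0,0.69,0],[-0.0,-0.0,0.68,0]]
```

>>> play_rows --pt "0.08 0.89 0.01 0 1" --pt "0.08 0.89 0.01 0 1" --pt "0.09 0.89 0 0 1" --pt "0.08 0.9 0.01 0 1" --pt "0.08 0.89 0.01 0 1" --pt "0.08 0.89 0.01 0 1" --pt "0.09 0.89 0 0 1" --pt "0.08 0.89 0.01 0 1"

```text
time: 41.75
tool_pos: [514.5, 36.5, 215.6]
orientation: [0.033, 0.999, 0.005, 0.008]
wrist_force: [0.8, 0.7, 0.5]
width: 0.324
gripper_force: 58.3
```

>>> play_rows --pt "0.08 0.89 0.01 0 1" --pt "0.08 0.9 0.01 0 1" --pt "0.09 0.89 0 0 1" --pt "0.08 0.89 0.01 0 1" --pt "0.08 0.89 0.01 0 1" --pt "0.08 0.89 0.01 0 1" --pt "0.09 0.89 0 0 1" --pt "0.08 0.9 0.01 0 1"

```text
time: 42.75
tool_pos: [506.7, 323.2, 215.5]
orientation: [0.033, 0.999, 0.005, 0.008]
wrist_force: [1.2, -0.3, -1.0]
width: 0.325
gripper_force: 58.3
```

>>> play_rows --pt "0 0 0 0 1" --pt "0 0 0 0 1" --pt "0 0 0 0 1"

```text
time: 43.12
tool_pos: [506.8, 321.0, 215.2]
orientation: [0.033, 0.999, 0.004, 0.008]
wrist_force: [-0.6, -0.1, -1.2]
width: 0.322
gripper_force: 58.3
```

Run:
```python
from h import *
st();plan([(511,321,132,None)],smax=0.95)
```

```text
43.12 J [ 5.65e-01  3.82e-01 -1.00e-03  1.17e+00 -2.00e-03  6.32e-01] P [506.8 321.  215.2] yaw 176.2 zt [ 0.016  0.008 -1.   ] F [-0.6 -0.1 -1.2] w 0.322
(511, 321, 132, None) 3
[[-0.03,0.0,0.69,0],[-0.04,0.0,0.7,0],[-0.03,0.01,0.69,0]]
```

>>> play_rows --pt "-0.03 0 0.69 0 1" --pt "-0.04 0 0.69 0 1" --pt "-0.03 0 0.65 0 1" --pt "0 0 0 0 1" --pt "0 0 0 0 0" --pt "0 0 0 0 0" --pt "0 0 0 0 0"

```text
time: 44.0
tool_pos: [512.7, 322.9, 135.1]
orientation: [0.033, 0.999, 0.005, 0.009]
wrist_force: [-0.2, -0.3, -0.2]
width: 0.499
gripper_force: 0.0
```

>>> play_rows --pt "0 0 -0.7 0 0" --pt "0 0 -0.8 0 0" --pt "0 0 -0.7 0 0" --pt "0 0 0 -0.8 0" --pt "0 0 0 -0.8 0" --pt "0 0 0 -0.78 0" --pt "0 0 0 0 0"

```text
time: 44.88
tool_pos: [510.8, 321.9, 222.4]
orientation: [-0.133, 0.991, 0.003, 0.009]
wrist_force: [0.3, -0.1, 0.1]
width: 0.498
gripper_force: 0.0
```

Run:
```python
from h import *
st()
im=read_camera("top");a=im[175:275,330:430];b=im[190:265,130:230]
print([(np.round(d["pixel"],1).tolist(),round(d["conf"],2)) for d in place_of("top","fob0")])
cv2.imwrite("pics/mid.png",np.hstack([cv2.resize(a,(400,400)),cv2.resize(b,(400,400))])[:,:,::-1])
plan([(590,-116.5,215,195),(590,-116.5,60,None)],smax=0.95)
```

```text
44.88 J [ 5.630e-01  3.850e-01  2.300e-02  1.189e+00 -1.000e-03  2.970e-01] P [510.8 321.9 222.4] yaw 195.2 zt [ 0.017  0.009 -1.   ] F [ 0.3 -0.1  0.1] w 0.498
[([169.8, 229.4], 0.75), ([392.3, 260.7], 0.72), ([352.2, 205.7], 0.68), ([181.6, 231.9], 0.65)]
(590, -116.5, 215, 195) 13
[[0,0,0,np.float64(0.03)],[0.08,-0.92,0.02,0],[0.07,-0.93,0.01,0],[0.08,-0.92,0.02,0],[0.08,-0.93,0.01,0],[0.07,-0.92,0.02,0],[0.08,-0.93,0.01,0],[0.08,-0.92,0.02,0],[0.08,-0.93,0.01,0],[0.07,-0.92,0.02,0],[0.08,-0.93,0.01,0],[0.08,-0.92,0.02,0],[0.07,-0.93,0.01,0]]
(590, -116.5, 60, None) 5
[[0.0,0.0,0.78,0],[0.0,0.0,0.77,0],[0.0,0.0,0.78,0],[0.0,0.0,0.77,0],[0.0,0.0,0.78,0]]
```

View pics/mid.png

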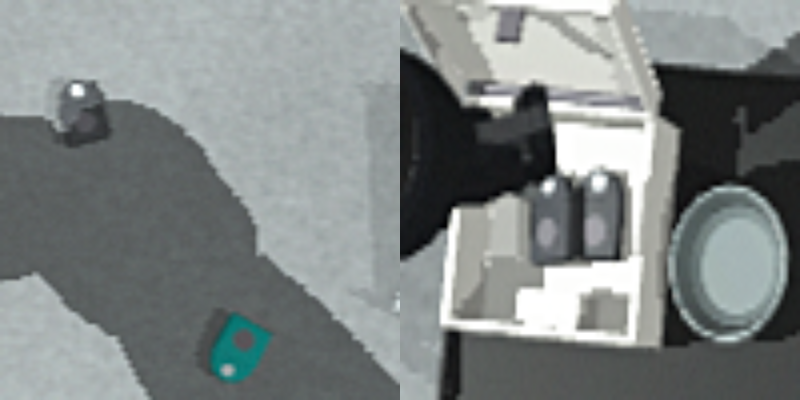

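>>> play_rows --pt "0.08 -0.92 0.02 0 0" --pt "0.07 -0.93 0.01 0 0" --pt "0.08 -0.92 0.02 0 0" --pt "0.08 -0.93 0.01 0 0" --pt "0.07 -0.92 0.02 0 0" --pt "0.08 -0.93 0.01 0 0" --pt "0.08 -0.92 0.02 0 0" --pt "0.08 -0.93 0.01 0 -0.2"

```text
time: 45.98
tool_pos: [565.2, 28.6, 215.6]
orientation: [-0.133, 0.991, 0.003, 0.009]
wrist_force: [0.9, -0.2, 0.3]
width: 0.603
gripper_force: 0.0
```

>>> play_rows --pt "0.07 -0.92 0.02 0 -0.2" --pt "0.08 -0.93 0.01 0 -0.2" --pt "0.08 -0.92 0.02 0 -0.2" --pt "0.07 -0.93 0.01 0 -0.2" --pt "0 0 0.78 0 -0.2" --pt "0 0 0.77 0 -0.2" --pt "0 0 0.78 0 -0.2" --pt "0 0 0.77 0 -0.2"

```text
time: 46.98
tool_pos: [594.7, -115.1, 87.5]
orientation: [-0.132, 0.991, 0.003, 0.009]
wrist_force: [0.1, 0.6, 0.8]
width: 0.6
gripper_force: 0.0
```

>>> play_rows --pt "0 0 0.5 0 -0.2" --pt "0 0 0 0 -0.2"

```text
time: 47.22
tool_pos: [593.3, -114.5, 66.6]
orientation: [-0.133, 0.991, 0.004, 0.007]
wrist_force: [0.1, -0.3, 0.2]
width: 0.602
gripper_force: 0.0
```

Run:
```python
from h import *
st();plan([(590,-116.5,3,None)])
read_camera("scene")
print([(np.round(d["pixel"],1).tolist(),onz("scene",d["pixel"],0),round(d["conf"],2)) for d in place_of("scene","fob0")])
```

```text
47.23 J [-0.197  0.496 -0.225  0.84   0.012 -0.463] P [ 593.3 -114.5   66.6] yaw 195.3 zt [ 0.012  0.009 -1.   ] F [ 0.1 -0.3  0.2] w 0.602
(590, -116.5, 3, None) 2
[[0.05,-0.01,0.8,0],[0.04,-0.02,0.79,0]]
[([245.4, 202.6], array([ 426.4, -218.9,    0. ]), 0.44), ([446.1, 116.3], array([433.4, 507.9,   0. ]), 0.24)]
```

>>> play_rows --pt "0.05 -0.01 0.8 0 -0.2" --pt "0.04 -0.02 0.76 0 -0.2" --pt "0 0 0 0 -0.2" --pt "0 0 0 0 1" --pt "0 0 0 0 1" --pt "0 0 0 0 1" --pt "0 0 0 0 1" --pt "0 0 0 0 1"

```text
time: 48.32
tool_pos: [594.5, -116.8, 8.2]
orientation: [-0.133, 0.991, 0.003, 0.01]
wrist_force: [-0.9, 0.5, 5.9]
width: 0.308
gripper_force: 58.9
```

Run:
```python
from h import *
st()
```

```text
48.33 J [-0.2    0.555 -0.299  0.699  0.012 -0.467] P [ 594.5 -116.8    8.2] yaw 195.3 zt [ 0.02   0.008 -1.   ] F [-0.9  0.5  5.9] w 0.308
```

>>> play_rows --pt "0 0 -0.5 0 1" --pt "0 0 -0.8 0 1" --pt "0 0 -0.8 0.8 1" --pt "0 0 -0.8 0.8 1" --pt "0 0 -0.8 0.8 1" --pt "0 0 -0.8 0 1" --pt "0 0 -0.7 0 1" --pt "0 0 0 0 1"

```text
time: 49.32
tool_pos: [591.4, -118.7, 217.3]
orientation: [0.034, 0.999, 0.004, 0.011]
wrist_force: [0.5, 0.4, -0.9]
width: 0.302
gripper_force: 59.0
```

Run:
```python
from h import *
st();plan([(511,325,212,None)],smax=0.95)
```

```text
49.33 J [-0.204  0.385  0.008  1.173  0.012 -0.136] P [ 591.4 -118.7  217.3] yaw 176.1 zt [ 0.023  0.007 -1.   ] F [ 0.5  0.4 -0.9] w 0.302
(511, 325, 212, None) 12
[[0.23,0.91,0.01,0],[0.23,0.91,0.01,0],[0.23,0.91,0.01,0],[0.23,0.91,0.01,0],[0.23,0.91,0.01,0],[0.23,0.91,0.02,0],[0.23,0.92,0.01,0],[0.23,0.91,0.01,0],[0.23,0.91,0.01,0],[0.23,0.91,0.01,0],[0.23,0.91,0.01,0],[0.23,0.91,0.01,0]]
```

>>> play_rows --pt "0.23 0.91 0.01 0 1" --pt "0.23 0.91 0.01 0 1" --pt "0.23 0.91 0.01 0 1" --pt "0.23 0.91 0.01 0 1" --pt "0.23 0.91 0.01 0 1" --pt "0.23 0.91 0.02 0 1" --pt "0.23 0.92 0.01 0 1" --pt "0.23 0.91 0.01 0 1"

```text
time: 50.32
tool_pos: [534.9, 178.7, 210.8]
orientation: [0.034, 0.999, 0.004, 0.007]
wrist_force: [0.3, 0.6, -0.1]
width: 0.298
gripper_force: 59.0
```

>>> play_rows --pt "0.23 0.91 0.01 0 1" --pt "0.23 0.91 0.01 0 1" --pt "0.23 0.91 0.01 0 1" --pt "0.23 0.91 0.01 0 1" --pt "0 0 0 0 1" --pt "0 0 0 0 1"

```text
time: 51.08
tool_pos: [508.5, 324.9, 210.2]
orientation: [0.034, 0.999, 0.004, 0.007]
wrist_force: [0.2, -0.5, 0.0]
width: 0.301
gripper_force: 59.0
```

Run:
```python
from h import *
st();plan([(511,325,136,None)],smax=0.95)
```

```text
51.08 J [ 0.57   0.391  0.     1.163 -0.002  0.637] P [508.5 324.9 210.2] yaw 176.1 zt [ 0.015  0.007 -1.   ] F [ 0.2 -0.5  0. ] w 0.301
(511, 325, 136, None) 2
[[-0.03,0.0,0.93,0],[-0.03,0.01,0.93,0]]
```

>>> play_rows --pt "-0.03 0 0.6 0 1" --pt "-0.03 0 0.65 0 1" --pt "0 0 0.6 0 1" --pt "0 0 0 0 1" --pt "0 0 0 0 0" --pt "0 0 0 0 0" --pt "0 0 0 0 0"

```text
time: 51.95
tool_pos: [513.2, 326.3, 138.3]
orientation: [0.034, 0.999, 0.005, 0.009]
wrist_force: [0.5, -0.4, 0.4]
width: 0.502
gripper_force: 0.0
```

>>> play_rows --pt "0 0 -0.7 0 0" --pt "0 0 -0.8 0 0" --pt "0 0 -0.8 0 1" --pt "0.8 0 -0.8 0 1" --pt "0.8 0 -0.8 0 1" --pt "0.8 0 0 0 1" --pt "0 0 0 0 1"

```text
time: 52.82
tool_pos: [412.7, 331.3, 293.2]
orientation: [0.033, 0.999, 0.005, 0.008]
wrist_force: [0.4, -0.1, 0.0]
width: 0.001
gripper_force: 0.0
```

Run:
```python
from h import *
st()
a=read_camera("scene")[85:165,370:470];b=read_camera("top")[190:265,130:230]
for c in("scene","top"): print(c,[(np.round(d["pixel"],1).tolist(),round(d["conf"],2)) for d in place_of(c,"fob0")])
cv2.imwrite("pics/in3.png",np.hstack([cv2.resize(a,(400,320),interpolation=2),cv2.resize(b,(400,320),interpolation=2)])[:,:,::-1])
plan([(639,304,285,None),(639,304,228,None)],smax=0.95)
```

```text
52.83 J [ 0.678  0.234 -0.013  1.304 -0.003  0.744] P [412.7 331.3 293.2] yaw 176.2 zt [ 0.017  0.01  -1.   ] F [ 0.4 -0.1  0. ] w 0.001
scene [([245.3, 202.8], 0.6)]
top [([391.2, 259.8], 0.76), ([166.1, 233.7], 0.71), ([167.9, 227.5], 0.57), ([183.9, 227.6], 0.51)]
(639, 304, 285, None) 6
[[-0.94,-0.05,0.03,0],[-0.94,-0.05,0.02,0],[-0.94,-0.05,0.03,0],[-0.94,-0.05,0.03,0],[-0.93,-0.05,0.03,0],[-0.94,-0.04,0.02,0]]
(639, 304, 228, None) 2
[[-0.0,-0.0,0.71,0],[-0.0,-0.0,0.72,0]]
```

View pics/in3.png

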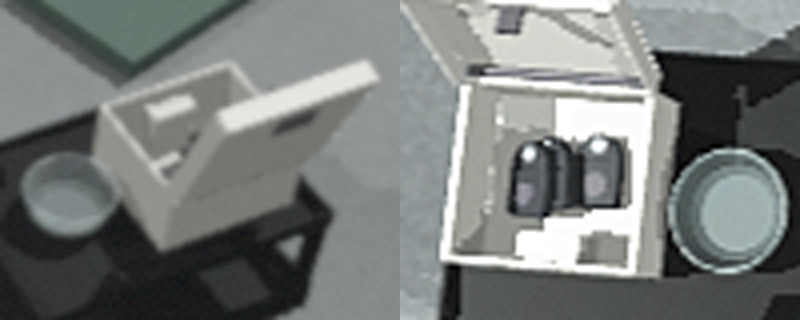

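>>> play_rows --pt "-0.94 -0.05 0 0 1" --pt "-0.94 -0.05 0 0 1" --pt "-0.94 -0.05 0 0 1" --pt "-0.94 -0.05 0 0 1" --pt "-0.94 -0.05 0 0 1" --pt "-0.94 -0.04 0 0 1" --pt "0 0 0 0 1" --pt "0 0 0 0 1"

```text
time: 54.02
tool_pos: [638.6, 303.9, 294.0]
orientation: [0.034, 0.999, 0.004, 0.007]
wrist_force: [-0.5, 0.5, -0.4]
width: -0.001
gripper_force: 0.0
```

>>> play_rows --pt "0 0 0.7 0 1" --pt "0 0 0.8 0 1" --pt "0 0 0 0 1"

```text
time: 54.4
tool_pos: [636.7, 304.1, 232.6]
orientation: [0.034, 0.999, 0.003, 0.005]
wrist_force: [-0.4, 0.3, 0.9]
width: 0.002
gripper_force: 0.0
```

Run:
```python
from h import *
st();plan([(594,308,229,None),(573,309,229,None),(551,310.5,230,None),(529.5,312,227,None),(509,313,218,None),(491,314.5,204,None),(477,315.5,186,None),(469,316,172,None)],smax=0.95)
```

```text
54.4 J [4.450e-01 5.790e-01 3.740e-01 1.354e+00 1.000e-03 5.120e-01] P [636.7 304.1 232.6] yaw 176.1 zt [ 0.01   0.006 -1.   ] F [-0.4  0.3  0.9] w 0.002
(594, 308, 229, None) 2
[[0.54,0.01,0.05,0],[0.53,0.02,0.04,0]]
(573, 309, 229, None) 1
[[0.53,-0.02,0.0,0]]
(551, 310.5, 230, None) 1
[[0.55,0.01,-0.02,0]]
(529.5, 312, 227, None) 1
[[0.54,-0.0,0.07,0]]
(509, 313, 218, None) 1
[[0.51,-0.01,0.23,0]]
(491, 314.5, 204, None) 1
[[0.45,0.0,0.35,0]]
(477, 315.5, 186, None) 1
[[0.35,0.01,0.45,0]]
(469, 316, 172, None) 1
[[0.2,-0.01,0.35,0]]
```

Halve the steps to go slower.

>>> play_rows --pt "0.54 0.01 0.05 0 1" --pt "0.53 0.02 0.04 0 1" --pt "0.27 0 0 0 1" --pt "0.27 0 0 0 1" --pt "0.27 0 -0.01 0 1" --pt "0.27 0 -0.01 0 1" --pt "0 0 0 0 1"

```text
time: 55.28
tool_pos: [553.6, 312.4, 233.1]
orientation: [0.034, 0.999, 0.005, 0.009]
wrist_force: [1.2, 0.6, 1.5]
width: -0.001
gripper_force: 0.7
```

>>> play_rows --pt "0.27 0 0.03 0 1" --pt "0.27 0 0.04 0 1" --pt "0.26 0 0.1 0 1" --pt "0.25 0 0.13 0 1" --pt "0.23 0 0.17 0 1" --pt "0.22 0 0.18 0 1" --pt "0 0 0 0 1"

```text
time: 56.15
tool_pos: [492.6, 315.9, 203.1]
orientation: [0.034, 0.999, 0.004, 0.007]
wrist_force: [-0.7, 0.0, 1.0]
width: 0.001
gripper_force: 0.6
```

Run:
```python
from h import *
st();plan([(477,315.5,186,None),(469,316,172,None)],smax=0.95)
```

```text
56.15 J [ 5.70e-01  3.64e-01 -6.10e-02  1.13e+00 -1.00e-03  6.38e-01] P [492.6 315.9 203.1] yaw 176.1 zt [ 0.013  0.008 -1.   ] F [-0.7  0.   1. ] w 0.001
(477, 315.5, 186, None) 1
[[0.39,-0.04,0.43,0]]
(469, 316, 172, None) 1
[[0.2,0.0,0.35,0]]
```

>>> play_rows --pt "0.2 -0.02 0.2 0 1" --pt "0.19 -0.01 0.23 0 1" --pt "0.1 0 0.17 0 1" --pt "0.08 0 0.18 0 1" --pt "0 0 0.15 0 1" --pt "0 0 0.13 0 1" --pt "0 0 0 0 1"

```text
time: 57.02
tool_pos: [471.6, 316.6, 160.5]
orientation: [0.034, 0.999, 0.004, 0.007]
wrist_force: [-1.0, -1.2, 1.5]
width: 0.002
gripper_force: 0.8
```

>>> play_rows --pt "0 0 0.08 0 1" --pt "0 0 0 0 1"

```text
time: 57.28
tool_pos: [472.3, 316.8, 157.9]
orientation: [0.034, 0.999, 0.005, 0.008]
wrist_force: [-0.1, 0.0, 1.4]
width: 0.001
gripper_force: 0.9
```

>>> play_rows --pt "0 0 0.06 0 1" --pt "0 0 0 0 1"

```text
time: 57.52
tool_pos: [472.4, 316.9, 155.6]
orientation: [0.034, 0.999, 0.005, 0.008]
wrist_force: [-1.6, -0.8, 2.5]
width: -0.002
gripper_force: 1.0
```

>>> play_rows --pt "0 0 0.05 0 1" --pt "0 0 0 0 1"

```text
time: 57.78
tool_pos: [472.4, 317.0, 154.7]
orientation: [0.034, 0.999, 0.005, 0.008]
wrist_force: [-2.6, -1.5, 8.3]
width: 0.001
gripper_force: 4.1
```

>>> play_rows --pt "0 0 0.04 0 1" --pt "0 0 0 0 1"

```text
time: 58.02
tool_pos: [472.4, 317.0, 154.1]
orientation: [0.034, 0.999, 0.005, 0.008]
wrist_force: [-5.4, -2.0, 13.5]
width: -0.002
gripper_force: 6.8
```

>>> play_rows --pt "0 0 -0.5 0 1" --pt "0.5 0 -0.7 0 1" --pt "0.8 0 -0.4 0 1" --pt "0.8 -0.5 0 0 1" --pt "0 -0.9 0 0 -0.2" --pt "0 -0.9 0 0 -0.2" --pt "0 -0.9 0 0 -0.2" --pt "0 -0.9 0 0 -0.2"

```text
time: 59.02
tool_pos: [376.8, 157.3, 213.1]
orientation: [0.034, 0.999, 0.004, 0.009]
wrist_force: [0.4, -1.7, -0.1]
width: 0.598
gripper_force: 0.0
```

>>> play_rows --pt "0 -0.9 0 0 -0.2" --pt "0 -0.9 0 0 -0.2" --pt "0 0 0 0 -0.2" --pt "0 0 0 0 -0.2" --pt "0 0 0 0 -0.2" --pt "0 0 0 0 -0.2" --pt "0 0 0 0 -0.2" --pt "0 0 0 0 -0.2"

```text
time: 60.02
tool_pos: [371.6, 86.9, 212.4]
orientation: [0.034, 0.999, 0.005, 0.008]
wrist_force: [0.6, 0.8, -1.0]
width: 0.598
gripper_force: 0.0
```

Run:
```python
from h import *
st()
im=read_camera("top");t0=cv2.resize(cv2.imread("pics/top0.png")[:,:,::-1],(640,400),interpolation=cv2.INTER_AREA)
d=np.abs(im.astype(int)-t0).mean(2)[190:265,130:200];print("diff",d.mean(),(d>40).sum(), d.size)
print([(np.round(x["pixel"],1).tolist(),round(x["conf"],2)) for x in place_of("top","lid_pad")])
read_camera("scene");print([(np.round(x["pixel"],1).tolist(),round(x["conf"],2)) for x in place_of("scene","lid_pad")])
for c,t in(("top","remote"),("scene","remote")): print([(np.round(x["pixel"],1).tolist(),round(x["conf"],2)) for x in place_of(c,t)])
plan([(475.7,65,200,174)])
```

```text
60.02 J [ 0.226  0.011 -0.489  1.054  0.005  0.293] P [371.6  86.9 212.4] yaw 176.1 zt [ 0.016  0.009 -1.   ] F [ 0.6  0.8 -1. ] w 0.598
diff 6.761841269841271 14 5250
[([164.7, 246.0], 0.62)]
[([418.3, 105.3], 0.59), ([428.7, 124.0], 0.46)]
[([243.4, 162.7], 0.92), ([281.1, 244.9], 0.79)]
[([340.8, 172.0], 0.81), ([409.2, 214.6], 0.8)]
(475.7, 65, 200, 174) 4
[[0,0,0,np.float64(0.26)],[-0.88,-0.09,0.1,0],[-0.88,-0.09,0.11,0],[-0.88,-0.09,0.1,0]]
```

Run:
```python
from h import *
print(tri((198.2,238.8),(454.2,235.4)),onz("top",(281.1,244.9),3),onz("scene",(340.8,172),3))
```

```text
(array([ 499.1, -377. ,   35.3]), 0.5) [480.8  66.    3. ] [467.6  77.1   3. ]
```

>>> play_rows --pt "0 0 0 0.26 -0.2" --pt "-0.88 -0.09 0 0 -0.3" --pt "-0.88 -0.09 0 0 -0.3" --pt "-0.88 -0.09 0 0 -0.3" --pt "0 0 0.9 0 -0.3" --pt "0 0 0.9 0 -0.3" --pt "0 0 0.9 0 -0.3" --pt "0 0 0 0 -0.3"

```text
time: 61.32
tool_pos: [474.5, 65.4, 103.6]
orientation: [0.053, 0.999, 0.004, 0.005]
wrist_force: [-0.8, -0.9, 0.6]
width: 0.648
gripper_force: 0.0
```

Run:
```python
from h import *
st();plan([(477,65,8,None)])
```

```text
61.33 J [ 0.133  0.27  -0.483  0.806  0.006  0.238] P [474.5  65.4 103.6] yaw 174.0 zt [ 0.01   0.008 -1.   ] F [-0.8 -0.9  0.6] w 0.648
(477, 65, 8, None) 3
[[-0.02,-0.0,0.8,0],[-0.02,-0.0,0.79,0],[-0.02,-0.0,0.8,0]]
```

>>> play_rows --pt "-0.02 0 0.8 0 -0.3" --pt "-0.02 0 0.79 0 -0.3" --pt "0 0 0.5 0 -0.3" --pt "0 0 0.3 0 -0.3" --pt "0 0 0 0 -0.3"

```text
time: 61.95
tool_pos: [480.7, 66.5, 10.7]
orientation: [0.052, 0.999, 0.005, 0.008]
wrist_force: [-0.3, -0.7, 0.1]
width: 0.651
gripper_force: 0.0
```

>>> play_rows --pt "0 0 0 0 1" --pt "0 0 0 0 1" --pt "0 0 0 0 1" --pt "0 0 0 0 1" --pt "0 0 0 0 1"

```text
time: 62.58
tool_pos: [481.5, 66.6, 11.9]
orientation: [0.052, 0.999, 0.005, 0.009]
wrist_force: [-0.3, -0.4, 6.3]
width: 0.418
gripper_force: 59.8
```

Run:
```python
from h import *
st()
```

```text
62.58 J [ 0.133  0.39  -0.602  0.56   0.006  0.238] P [481.5  66.6  11.9] yaw 174.0 zt [ 0.019  0.009 -1.   ] F [-0.3 -0.4  6.3] w 0.418
```

>>> play_rows --pt "0 0 -0.4 0 1" --pt "0 0 -0.8 0 1" --pt "0 0 -0.8 0 1" --pt "0 0 -0.8 0 1" --pt "0 0 -0.8 0.77 1" --pt "0 0 -0.5 0.77 1" --pt "0 0 0 0.77 1" --pt "0 0 0 0 1"

```text
time: 63.58
tool_pos: [477.9, 65.1, 175.2]
orientation: [0.211, 0.977, 0.006, 0.008]
wrist_force: [0.9, -0.2, 0.0]
width: 0.415
gripper_force: 60.3
```

Run:
```python
from h import *
st();plan([(502,-381,170,None)],smax=0.8)
```

```text
63.58 J [ 0.131  0.207 -0.362  0.983  0.006  0.557] P [477.9  65.1 175.2] yaw 155.6 zt [ 0.018  0.009 -1.   ] F [ 0.9 -0.2  0. ] w 0.415
(502, -381, 170, None) 14
[[-0.37,-0.71,0.01,0],[-0.37,-0.71,0.01,0],[-0.36,-0.7,0.01,0],[-0.37,-0.71,0.01,0],[-0.37,-0.71,0.01,0],[-0.37,-0.71,0.01,0],[-0.37,-0.7,0.01,0],[-0.37,-0.71,0.0,0],[-0.36,-0.71,0.01,0],[-0.37,-0.71,0.01,0],[-0.37,-0.71,0.01,0],[-0.37,-0.7,0.01,0],[-0.37,-0.71,0.01,0],[-0.36,-0.71,0.01,0]]
```

>>> play_rows --pt "-0.37 -0.71 0.01 0 1" --pt "-0.37 -0.71 0.01 0 1" --pt "-0.36 -0.7 0.01 0 1" --pt "-0.37 -0.71 0.01 0 1" --pt "-0.37 -0.71 0.01 0 1" --pt "-0.37 -0.71 0.01 0 1" --pt "-0.37 -0.7 0.01 0 1" --pt "-0.37 -0.71 0 0 1"

```text
time: 64.58
tool_pos: [491.1, -190.7, 169.3]
orientation: [0.211, 0.977, 0.006, 0.007]
wrist_force: [1.4, 0.3, -0.8]
width: 0.421
gripper_force: 60.3
```

>>> play_rows --pt "-0.36 -0.71 0.01 0 1" --pt "-0.37 -0.71 0.01 0 1" --pt "-0.37 -0.71 0.01 0 1" --pt "-0.37 -0.7 0.01 0 1" --pt "-0.37 -0.71 0.01 0 1" --pt "-0.36 -0.71 0.01 0 1" --pt "0 0 0 0 1" --pt "0 0 0 0 1"

```text
time: 65.58
tool_pos: [500.8, -380.3, 165.2]
orientation: [0.211, 0.977, 0.006, 0.006]
wrist_force: [0.1, 0.3, 0.5]
width: 0.415
gripper_force: 60.3
```

Run:
```python
from h import *
st()
snap("scene","hold.png",(130,150,290,270),5)
for c in("scene","top"):
    read_camera(c); print(c,[(np.round(x["pixel"],1).tolist(),round(x["conf"],2)) for x in place_of(c,"remote")])
plan([(501,-381,90,None)])
```

```text
65.58 J [-0.658  0.465 -0.     1.1    0.017 -0.232] P [ 500.8 -380.3  165.2] yaw 155.6 zt [ 0.015  0.01  -1.   ] F [0.1 0.3 0.5] w 0.415
scene [([186.0, 208.7], 0.91), ([406.7, 218.3], 0.61)]
top [([472.9, 230.2], 0.86), ([244.8, 166.0], 0.77), ([380.9, 146.1], 0.56)]
(501, -381, 90, None) 3
[[-0.0,-0.01,0.63,0],[-0.0,-0.01,0.63,0],[-0.0,-0.0,0.64,0]]
```

View pics/hold.png

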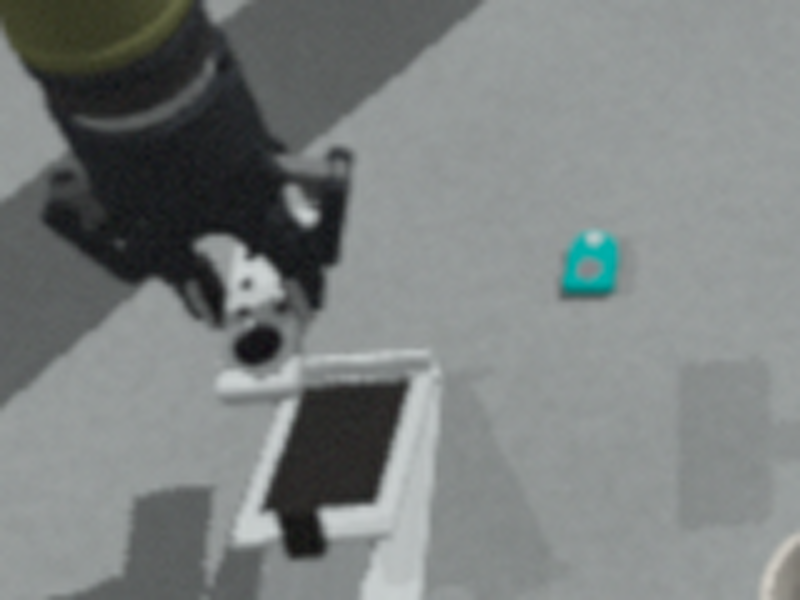

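Run:
```python
from h import *
print(tri((186,208.7),(472.9,230.2)))
```

```text
(array([ 500.7, -375.3,  175.9]), 10.7)
```

>>> play_rows --pt "0 0 0.63 0 1" --pt "0 -0.01 0.63 0 1" --pt "0 -0.01 0.64 0 1" --pt "0 0 0 0 1" --pt "0 0 0 0 1"

```text
time: 66.45
tool_pos: [502.7, -381.1, 90.7]
orientation: [0.212, 0.977, 0.006, 0.007]
wrist_force: [-0.5, -0.6, -0.6]
width: 0.416
gripper_force: 60.3
```

>>> play_rows --pt "0 0 0.2 0 1" --pt "0 0 0.1 0 1" --pt "0 0 0 0 1"

```text
time: 66.82
tool_pos: [502.1, -380.8, 77.5]
orientation: [0.212, 0.977, 0.006, 0.007]
wrist_force: [0.3, 0.4, -0.3]
width: 0.422
gripper_force: 60.3
```

>>> play_rows --pt "0 0 0.08 0 1" --pt "0 0 0 0 1"

```text
time: 67.08
tool_pos: [502.2, -380.9, 74.3]
orientation: [0.212, 0.977, 0.006, 0.007]
wrist_force: [-0.1, 0.1, -0.2]
width: 0.417
gripper_force: 60.3
```

>>> play_rows --pt "0 0 0.06 0 1" --pt "0 0 0 0 1"

```text
time: 67.32
tool_pos: [502.3, -380.8, 71.9]
orientation: [0.212, 0.977, 0.006, 0.007]
wrist_force: [-0.3, 0.1, -1.2]
width: 0.416
gripper_force: 60.3
```

>>> play_rows --pt "0 0 0.05 0 1" --pt "0 0 0 0 1"

```text
time: 67.58
tool_pos: [502.3, -380.8, 69.9]
orientation: [0.212, 0.977, 0.006, 0.007]
wrist_force: [0.3, 0.5, 0.2]
width: 0.417
gripper_force: 60.3
```

>>> play_rows --pt "0 0 0.05 0 1" --pt "0 0 0 0 1"

```text
time: 67.82
tool_pos: [502.4, -380.8, 67.9]
orientation: [0.212, 0.977, 0.006, 0.007]
wrist_force: [0.5, 0.2, -1.1]
width: 0.419
gripper_force: 60.3
```

>>> play_rows --pt "0 0 0.05 0 1" --pt "0 0 0 0 1"

```text
time: 68.08
tool_pos: [502.6, -381.0, 66.2]
orientation: [0.212, 0.977, 0.006, 0.007]
wrist_force: [-0.5, 0.3, 0.5]
width: 0.42
gripper_force: 60.4
```

>>> play_rows --pt "0 0 0 0 0" --pt "0 0 0 0 0" --pt "0 0 0 0 0" --pt "0 0 0 0 0" --pt "0 0 0 0 0" --pt "0 0 0 0 -0.3" --pt "0 0 0 0 -0.3"

```text
time: 68.95
tool_pos: [502.5, -380.9, 66.1]
orientation: [0.212, 0.977, 0.006, 0.007]
wrist_force: [-0.3, -0.1, -0.5]
width: 0.649
gripper_force: 0.0
```

>>> play_rows --pt "0 0 -0.2 0 -0.3" --pt "0 0 -0.5 0 -0.3" --pt "0 0 -0.8 0 -0.3" --pt "0 0 -0.8 0 -0.3" --pt "0 0 -0.8 0 -0.3" --pt "0.8 0 -0.5 0 -0.3" --pt "0.9 0 0 0 -0.3" --pt "0.9 0 0 0 -0.3"

```text
time: 69.95
tool_pos: [404.9, -338.9, 210.0]
orientation: [0.212, 0.977, 0.005, 0.008]
wrist_force: [-0.2, -0.3, -0.6]
width: 0.65
gripper_force: 0.0
```

>>> play_rows --pt "0.8 0 -0.4 0 -0.3" --pt "0 0.9 0 0 -0.3" --pt "0 0.9 0 0 -0.3" --pt "0 0.9 0 0 -0.3" --pt "0 0.9 0 0 -0.3" --pt "0 0 0 0 -0.3" --pt "0 0 0 0 -0.3"

```text
time: 70.82
tool_pos: [435.7, -195.1, 227.1]
orientation: [0.212, 0.977, 0.006, 0.007]
wrist_force: [0.2, 0.4, -0.0]
width: 0.654
gripper_force: 0.0
```

Run:
```python
from h import *
st()
im=read_camera("top"); P={}
for t in("remote","stand_face","stand_tab","stand_hinge","lid_pad"):
    P[t]=place_of("top",t);print("top",t,[(np.round(x["pixel"],1).tolist(),round(x["conf"],2)) for x in P[t]])
sc=read_camera("scene")
for t in("remote","stand_face","stand_tab","stand_hinge","lid_pad"):
    print("scene",t,[(np.round(x["pixel"],1).tolist(),round(x["conf"],2)) for x in place_of("scene",t)])
t0=cv2.resize(cv2.imread("pics/top0.png")[:,:,::-1],(640,400),interpolation=cv2.INTER_AREA)
d=np.abs(im.astype(int)-t0).mean(2)[190:265,130:200];print("lid diff",d.mean(),(d>40).sum())
# ascii of stand area, top
g=im[190:275,420:490].mean(2)
for r in g[::3]: print(''.join(" .:-=+*#%@"[min(9,int(v/26))] for v in r[::2]))
```

```text
70.83 J [-0.43   0.172 -0.266  1.121  0.014 -0.004] P [ 435.7 -195.1  227.1] yaw 155.6 zt [ 0.016  0.008 -1.   ] F [ 0.2  0.4 -0. ] w 0.654
top remote [([246.3, 162.0], 0.74)]
top stand_face []
top stand_tab [([468.4, 209.8], 0.63), ([381.5, 146.6], 0.45)]
top stand_hinge []
top lid_pad [([164.6, 243.8], 0.9)]
scene remote [([202.3, 235.7], 0.79), ([404.8, 215.4], 0.72), ([417.9, 103.1], 0.68)]
scene stand_face [([200.5, 236.7], 0.88), ([377.0, 161.5], 0.27)]
scene stand_tab [([190.3, 253.0], 0.65), ([420.1, 131.6], 0.44)]
scene stand_hinge [([199.4, 223.7], 0.75)]
scene lid_pad [([416.8, 106.1], 0.67)]
lid diff 7.775174603174604 89
***********************************
***********************************
+*++++*****************************
*+++++*+++*************************
*+++++::++***++@@******************
+++*-::::..=*+@@@@@%#*#= .*********
+++:::::::.:.*@%@@@@@@@- .. ---+***
**..::::::.::.*@@@@@@@@@@   ------*
*...::---::::......+@@@@@@@@@@:---*
...:::---.---.:::::.:*#@@@@@@@@@:--
...-:---::--::-:::::::.:+@#@@@@=---
..::----.---.----:::::::::. @@%----
..-:---::---:------:-::::::::..:--:
.:-----.---:------------:::::::::.:
.-:---:--------------------::::::::
-:----.---.-------------------::::.
=:---:---:-----------------------::
:----.---.===---------------------.
----.---:-======-----------------::
----:---.===========-------------::
---.---:.-=============----------.:
--::---.-===============--------::-
--.---:.-===================----.:-
-:----..======================-::--
-.---.+--:..-==-=============--::--
:----+===----:.-=---========--.:---
:=--.+==+----=-=:.:.=-=--=---:::---
--=:-+==+---==----=-..-=-----::----
===.-+++==--==--------=:.:--:::---:
```

>>> play_rows --pt "0.3 0.9 0 0 -0.3" --pt "0.3 0.9 0 0 -0.3" --pt "0.3 0.9 0 0 -0.3" --pt "0.3 0.9 0 0 -0.3" --pt "0.3 0.9 0 0 -0.3" --pt "0.2 0.8 0 0 -0.3" --pt "0 0 0 0 -0.3" --pt "0 0 0 0 -0.3"

```text
time: 72.42
tool_pos: [461.4, 25.9, 228.9]
orientation: [0.212, 0.977, 0.006, 0.007]
wrist_force: [-0.4, 0.2, -0.4]
width: 0.649
gripper_force: 0.0
```

Run:
```python
from h import *
st()
im=read_camera("top"); Q={}
for t in("remote","stand_face","stand_tab","stand_hinge"):
    Q[t]=place_of("top",t);print("top",t,[(np.round(x["pixel"],1).tolist(),round(x["conf"],2)) for x in Q[t]])
sc=read_camera("scene")
for t in("remote","stand_face","stand_tab"):
    print("scene",t,[(np.round(x["pixel"],1).tolist(),round(x["conf"],2)) for x in place_of("scene",t)])
t0=cv2.resize(cv2.imread("pics/top0.png")[:,:,::-1],(640,400),interpolation=cv2.INTER_AREA)
d=np.abs(im.astype(int)-t0).mean(2)[190:265,130:200];print("lid diff",d.mean(),(d>40).sum())
g=im[195:270,425:490].mean(2)
for r in g[::2]: print(''.join(" .:-=+*#%@"[min(9,int(v/26))] for v in r))
```

```text
72.42 J [ 0.051  0.142 -0.298  1.115  0.007  0.478] P [461.4  25.9 228.9] yaw 155.6 zt [ 0.016  0.008 -1.   ] F [-0.4  0.2 -0.4] w 0.649
top remote [([244.8, 163.6], 0.83), ([458.6, 232.4], 0.56)]
top stand_face [([456.5, 235.6], 0.61)]
top stand_tab [([468.7, 208.9], 0.71)]
top stand_hinge [([444.0, 255.9], 0.77)]
scene remote [([200.4, 237.3], 0.82), ([405.9, 217.6], 0.66), ([298.4, 287.5], 0.38)]
scene stand_face [([200.5, 238.4], 0.6), ([416.9, 107.4], 0.57)]
scene stand_tab [([188.5, 255.9], 0.97)]
lid diff 6.0722539682539685 96
*++**************************************************************
+++++++++++******************************************************
++++++++++++++***************************************************
+++++++++++++++*******++#@%++************************************
++++++++++++++********+*@@@@@%*++**********#*********************
+++++++++++++++++++++++%@@@%%@@@@%%*+***#=.  .=******************
++++++++++++++++++++++%@@@%%%%%%%%@@@%*=:   .    :*+--+##********
+++++++++++++++++++++%@%%%%@@@@@@%%%%%@@@#: ..... .:------+******
+++++++++++++++++++=#@%%%%@@@@@@
[... 1247 characters left out ...]
+++++++*=.  =+++=-----------------------
:::-=====++=:   -++++++++++:.=**=.  =+++=------------------------
--:::-++*++====+-  :=+**+++-.=*=.  =+++=-------------------------
-------::-=+*+*+==++=:  :=+***+.  =++*=--------------------------
-----------::-=***++===+=:  ..   =++*=---------------------------
=::--:::::::-::..:+**++++==+++: =+++=----------------------------
********************+++++*+*+==++++=-----------------------------
************************=---+++++==------------------------------
************************=:----:-=++------------------------------
*************************=:--------------------------------------
***************************=:------------------------------------
```

```bash
python3 -c "
from h import *
print(hand_in())"
```

```text
the job is handed in; nothing more can be done
None
```

The job is handed in, and no verdict came back: all three grey fobs are in the coin box, the lid is pressed shut and stayed down, the stand is snapped open, and the remote lies lengthways up its face against the lip. I checked the final state in the camera images only, and I did not move the caddy, dish, stylus, mug or turquoise fob.

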